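# Shut down the frame warmer and cap its outlet

### The arm

A 6-joint arm with a two-finger parallel gripper is mounted at the origin on a cart in front of the work surface, level with it; the furniture and walls round the work are solid. World frame = base frame: x ahead of the robot, y to its left, z up, the work surface at z = 0. Lengths are in m, angles in rad, forces in N, time in s.
With the tool pointing down it reaches from about 0.275 to 0.725 m from the base axis. Payload 15.9 kg.
Tool frame: the origin (TCP) lies midway between the tips of the shut fingers; the grasp point (between the pads) lies 19 mm behind it; z points along the fingers, y is the direction in which the jaws open and shut (so a half turn about z gives the same grasp; the last joint's range is limited). The gripper opens to 85 mm and grips with 20 to 120 N. Pads are 22 mm wide; open, the fingers measure 114 mm over their backs; the gripper's body (76 mm by 85 mm) begins 54 mm behind the grasp point. The pads swing forward as they close: fully open they stand 13 mm farther back than shut.
Start: joints at [-1.135, 0.213, -0.034, 1.323, 0, 1.571], TCP at [0.211, -0.453, 0.231] pointing down, gripper open.
Joint ranges: [-2.98, 2.98], [-0.74, 1.72], [-1.14, 1.35], [-2.1, 2.04], [-1.57, 1.44], [-3.14, 3.14]. Speed limits (rad/s): [1.89, 1.89, 2.39, 2.57, 3.14, 3.14].

### API

Orientations are given as a unit quaternion [x, y, z, w].
In Python, from bench import arm gives the robot as it stands.
- The arm moves only by the tool carry_out, never from a script. Its argument "deltas" is a list of rows, each a list of 3 entries, a list of its own where there are three numbers: the shift along the tool's x, y, z in mm, then the turn, a rotation vector about the tool's x, y, z in rad, then the finger opening in mm, from 0 to 85.4. A call has 1 to 10 rows; each row shifts and turns the commanded pose from where the row before left it, along the tool's axes as they then stand; what a row does not reach is not made up. A row lasts 1/10 s, in which the tool goes at most 50 mm and 8.59 degrees, less where a joint would pass 70% of its speed; a pose out of reach is approached as far as the arm can. A call is refused whole if a number of a shift passes 50 or a number of a turn 0.15, either way. A call with a gripper value outside its range is refused whole. The fingers move at their own pace and stop on an object; "force" is the grip in N (left out, the last holds). Time passes only in rows, so rows that do not move let the fingers close. It gives the time, the measured TCP pose, the force and the opening at its end, in the units of the state.
- arm.observe(): the state, without advancing time (a new reading comes with each control period).
- arm.capture(name): name is "scene" or "top" or "wrist"; returns (picture, depth): 400x640x3 uint8, red, green, blue; 400x640 float32, m along the optical axis (not along the pixel's ray), 0 where there is no reading.
- arm.camera_params(name): a dict with "mtx" (3x3 intrinsics, pixels), "view" (4x4, takes a point from world to camera coordinates). Camera axes: x right, y down, z forward; pixel columns grow to the right and rows downward; lengths in m; the calibration is good to about 2 mm. A picture is of the moment at which its call begins: read the wrist's pose just before it. camera_params takes no time and is no camera call; for the wrist camera it gives the pose at the moment of the call.
- arm.finish_job(): hands the job in, once; it reports no verdict.
Trained networks look in the newest picture that a camera, given by its name, has taken for a name from the list of things; names that differ only in an ending like _2 or _b are one class to them, and where a whole thing is asked for, a point or a joint stands for the part that bears it (a point fixed in the world has none). Each returns a list of dicts, best first, with "score" (0 to 1); they miss things now and then, are a little off and sometimes report something else, mostly with a low value. They report only what shows in the picture. A call takes as long as a camera call. They do not tell look-alikes from the thing itself.
- arm.silhouettes(camera, query): "pixels" (400x640 bool, what is visible of it) and "pixel" ([column, row] in pixels, amid what is visible of it).
The state is a dict: "time": time; "q": joint angles; "dq": joint speeds; "joint_efforts": joint torques, N m; "ee_pos": TCP position; "tcp_rot": TCP orientation; "force": force on the tool from outside, world axes, zero at the start; "ft_torque": the same for the moment, N m; "grip_width": opening from 0.0 (shut) to 1.0 (fully open).
Only numpy, scipy, OpenCV 4.12 (cv2) and the standard library are available. Lean on these libraries where they do the work, as an engineer would, in place of code of your own. Each camera call takes 0.05 s, during which the arm holds its last target.

### The job

Shut the sloping-front frame warmer down for the day: first turn both of its dials fully anticlockwise to their end stops, then press the closed dust cap firmly onto the tapered air outlet until it sits home on the collar and holds by friction alone. Leave the slotted nozzle and the small glue bottle where they stand.

Things in the scene. Friction and masses are not known exactly. Their poses are not given: they have to be found in the camera images.
- warmer: Frame warmer: fixed grey wedge, 220 mm wide (y), x -100 to +85 mm, 111 mm high. Origin on the bench under it; x to its back, z up. From a 40 mm front lip a flat panel rises to the back at 25 deg from level (its normal leans 25 deg towards -x). Two identical dials low on it, 110 mm apart; the air outlet higher up, midway between.
- dial_left_grip (a point): On the left (+y) dial's axis, 30 mm off the panel. Dial: black skirt 62 mm across, its face 20 mm below this point; across it an upright bar 60 long, 15 thick, 29 high, its top 9 mm beyond this point. Axes turn with the dial: z = turning axis (panel normal, outward), y along the bar to the end with the white pointer line, x across the bar (pinch direction).
- dial_right_grip (a point): The same point of the identical right (-y) dial.
- dial_left (a joint): Left dial's angle, rad: 0 = fully anticlockwise at the end stop (off; pointer to the housing's left, +y, at the longest scale mark, bar level), growing clockwise seen from outside the panel; other stop 4.6. Friction about 0.06 N m; stays where left. Starts between 0.7 and 2.2.
- dial_right (a joint): Angle of the right dial, the same.
- outlet_base (a point): Centre of the outer face of the collar (62 mm across) at the outlet's foot. z = outlet axis = panel normal, outward; x up the panel. The spigot tapers from 45 mm diameter here to 39 mm 34 mm out, then a cone to 29 mm diameter, ending 42 mm out. A springy rubber sleeve grips the cap over its last 11 mm: pushing it home takes 8 to 15 N; it then holds by friction (about 7 N).
- cap_centre (a point): Centre of the loose grey plastic dust cap, half-way up, 44 mm above its mouth; z from mouth to closed top. 88 mm tall, 56 to 112 g, starts upright, mouth down on the bench. Lower part: skirt 58 mm diameter, 50 mm high, tapered bore (43 mm at the mouth, 46 mm deep). Upper part: round ribbed grip 36 mm diameter, 50 to 88 mm above the mouth, flat top.
- cap_mouth (a point): Centre of the dust cap's open mouth in the plane of its lower rim, 44 mm below cap_centre; z as there. Fully home, it lies on outlet_base and the z axes agree.
- nozzle_centre (a point): Centre (half-way up) of the slotted nozzle, to be left alone: loose, grey plastic, upright, 94 mm tall, the same 58 mm skirt as the cap, but a flat fish-tail top 58 x 16 mm with a dark slit in place of the round grip.
- glue_centre (a point): Centre of the small white glue bottle with a pointed red tip (leave alone): 27 mm in diameter, 66 mm tall, upright.
- spray_centre (a point): Centre of the pale blue spray bottle (fixed, an obstacle at the far left): 37 mm in diameter, 128 mm tall, upright.
- bench_vice: Small blue bench vice, fixed, left of the warmer: an obstacle of 143 x 89 mm, 109 mm high. Origin: under it on the bench; x to its back, the tommy bar in front.
Things that resemble listed ones, but are neither listed nor needed, are in the scene too. What is shaped like the part that bears cap_centre but blue is not meant.

How it is judged:
On the way, in this order (a step that is already met when the one before it is completed fails the run):
1. both dials are at their anticlockwise stops (value of joint each of dial_left, dial_right below 0.07 rad), for 0.2 s.
2. the dust cap is home on the outlet (distance between cap_mouth and outlet_base below 0.004 m and angle between the z axis of cap_mouth and the z axis of outlet_base, either way round below 0.1 rad), for 0.2 s.
At the end, for the whole second after the job is handed in: Both dials within 0.07 rad of their anticlockwise stops, and the dust cap on the outlet with the centre of its mouth within 4 mm of the collar's centre and its axis within 0.1 rad of the outlet's; it stays there when let go (all of step 1 and all of step 2); the robot touches nothing.
It fails at once if the slotted nozzle is moved more than 30 mm (distance of nozzle_centre from where it was at the start of the episode above 0.03 m).
It fails at once if the glue bottle is moved more than 30 mm (distance of glue_centre from where it was at the start of the episode above 0.03 m).
It also fails if it takes over 67 s, if anything falls off the work surface, if the arm or the gripper's body presses on something with over 40 N, if the wrist force passes 120 N, or if a joint passes its speed limit or range.

## Working session

There is one attempt and no reset: what is moved stays moved. The work goes in short steps, Python scripts to look and compute and a tool call to move; the robot and the scene stay as the last step left them, time stands still between calls to the robot, and variables do not carry over. Pictures are saved under pics/ and viewed, and the job is handed in when it is done.

Besides the shell and the picture viewer there is one more tool, called after "Emit:" as name(argument=value, ...), one argument or row to a line, values as JSON. carry_out: Moves the arm, as the interface text tells. Its arguments: {"type":"object","properties":{"deltas":{"type":"array"},"force":{"type":"number"}},"required":["deltas"]}

```bash
ls -la; mkdir -p pics
python3 - <<'E'
from bench import arm
import cv2,numpy as np
s=arm.observe(); print(s)
for n in ("scene","top","wrist"):
    p,d=arm.capture(n); cv2.imwrite(f"pics/{n}0.png",p[:,:,::-1]); np.save(f"pics/{n}0.npy",d)
    c=arm.camera_params(n); np.savez(f"pics/{n}0.npz",**c); print(n,c)
E
```

```text
total 12
drwxr-xr-x  3 agent agent 4096 Dec  7 16:27 .
drwxr-xr-x 23 root  root  4096 Dec  7 16:27 ..
drwxr-xr-x  2 agent agent 4096 Dec  7 16:27 pics
{'time': 0.0, 'q': array([-1.13504706e+00,  2.13354937e-01, -3.50443367e-02,  1.32350463e+00,
       -3.93558904e-05,  1.57078125e+00]), 'dq': array([-0.00313385,  0.00069293, -0.00189345, -0.00082418,  0.00096127,
       -0.00123156]), 'joint_efforts': array([-1.50050610e-04, -6.86164427e+01,  4.87120450e+01,  1.72644627e-02,
        2.95781831e-05,  1.11994638e-05]), 'ee_pos': array([ 0.21089163, -0.45297727,  0.23082263]), 'tcp_rot': array([ 9.76357280e-01,  2.16162333e-01, -1.38913140e-04, -5.36445326e-04]), 'force': array([-0.08623462,  0.16999221, -0.14439501]), 'ft_torque': array([ 0.02858173, -0.00220084, -0.00530072]), 'grip_width': 1.0003673627854957}
scene {'mtx': array([[466.06881881,   0.        , 316.28977773],
       [  0.        , 466.06881881, 198.69401359],
       [  0.        ,   0.        ,   1.        ]]), 'view': array([[ 0.52445636, -0.85119307, -0.02039302, -0.30234042],
       [-0.3800701 , -0.21261048, -0.9001
[... 383 characters left out ...]
    [-0.98972615,  0.02746904, -0.14031249,  0.50858959],
       [ 0.14126972,  0.0367177 , -0.98928999,  0.90308878],
       [ 0.        ,  0.        ,  0.        ,  1.        ]])}
wrist {'mtx': array([[336.57133366,   0.        , 319.42347839],
       [  0.        , 336.57133366, 204.62564628],
       [  0.        ,   0.        ,   1.        ]]), 'view': array([[ 4.22258056e-01, -9.06475641e-01, -2.14634026e-04,
        -4.98880563e-01],
       [-8.70087955e-01, -4.05374190e-01,  2.80390293e-01,
        -3.53623232e-02],
       [-2.54253978e-01, -1.18210309e-01, -9.59886054e-01,
         3.77928556e-01],
       [ 0.00000000e+00,  0.00000000e+00,  0.00000000e+00,
         1.00000000e+00]])}
```

View pics/scene0.png

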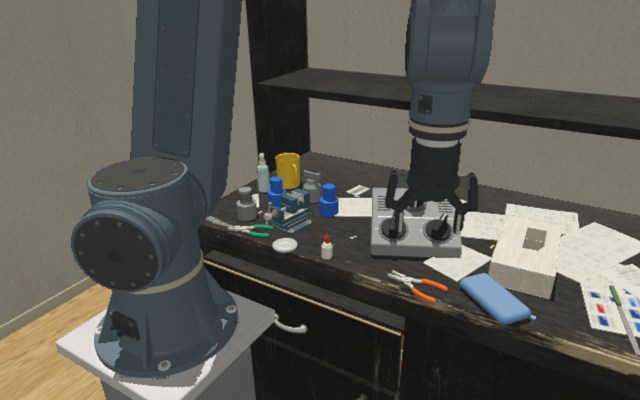

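View pics/top0.png

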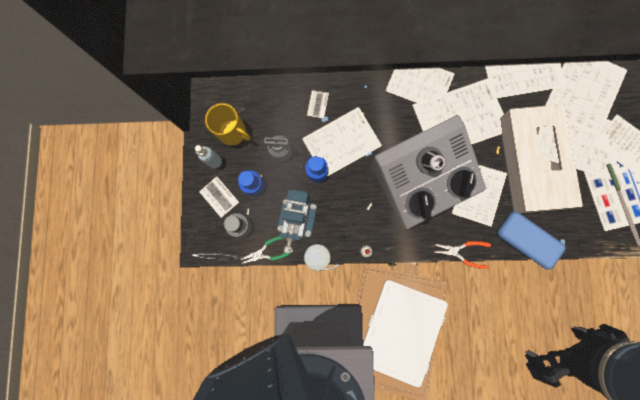

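View pics/wrist0.png

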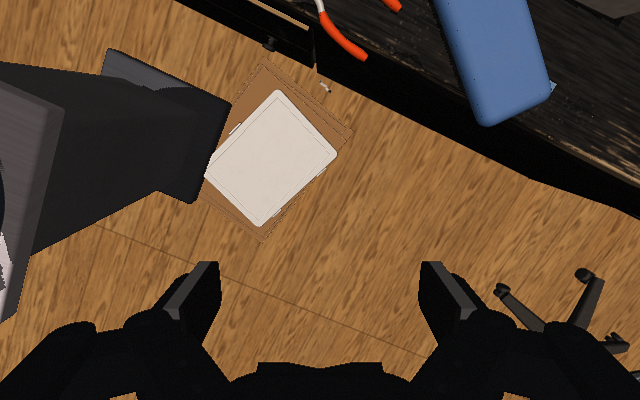

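```bash
cat > h.py <<'E'
import numpy as np,cv2
from bench import arm
def deproj(c,d,u,v):
    K,V=c["mtx"],c["view"]; z=d
    p=np.stack([(u-K[0,2])/K[0,0]*z,(v-K[1,2])/K[1,1]*z,z],-1)
    return (p-V[:3,3])@V[:3,:3]
def cloud(c,d):
    v,u=np.mgrid[0:400,0:640]
    P=deproj(c,d,u,v); P[d<=0]=np.nan; return P
def proj(c,P):
    K,V=c["mtx"],c["view"]; q=np.atleast_2d(P)@V[:3,:3].T+V[:3,3]; q=q@K.T
    return q[:,:2]/q[:,2:]
def crop(img,u0,v0,u1,v1,s,name):
    cv2.imwrite(name,cv2.resize(img[v0:v1,u0:u1],None,fx=s,fy=s,interpolation=cv2.INTER_CUBIC))
E
python3 - <<'E'
from h import *
t=cv2.imread("pics/top0.png");s=cv2.imread("pics/scene0.png")
crop(t,180,90,380,270,4,"pics/c1.png"); crop(t,360,110,500,235,5,"pics/c2.png")
crop(s,210,140,350,270,5,"pics/c3.png"); 
c=dict(np.load("pics/top0.npz"));d=np.load("pics/top0.npy");P=cloud(c,d)
for n in ["cap_centre","nozzle_centre","glue_centre","spray_centre","bench_vice","warmer","dial_left_grip"]:
    for r in arm.silhouettes("top",n):
        m=r["pixels"]; q=P[m]; q=q[~np.isnan(q[:,0])]
        top=q[q[:,2]>np.percentile(q[:,2],95)-.006]
        print(n,round(r["score"],2),np.round(r["pixel"]),m.sum(),"topmean",top.mean(0).round(4),"z",q[:,2].min().round(3),q[:,2].max().round(3))
print(arm.observe()["time"])
E
```

```text
cap_centre 0.94 [249. 183.] 520 topmean [0.5593 0.1287 0.0886] z -0.001 0.093
cap_centre 0.65 [235. 226.] 522 topmean [0.4534 0.161  0.0885] z -0.003 0.092
cap_centre 0.61 [317. 171.] 473 topmean [ 0.5902 -0.0371  0.0887] z -0.0 0.093
nozzle_centre 0.97 [279. 145.] 544 topmean [0.6462 0.0558 0.0945] z -0.002 0.099
nozzle_centre 0.43 [463. 184.] 507 topmean [ 0.543  -0.3877  0.1022] z 0.052 0.108
glue_centre 0.68 [369. 247.] 107 topmean [ 0.3829 -0.1523  0.0626] z 0.001 0.067
glue_centre 0.47 [464. 184.] 555 topmean [ 0.5426 -0.3877  0.102 ] z 0.046 0.108
spray_centre 0.56 [210. 159.] 376 topmean [0.6236 0.2295 0.1282] z -0.003 0.133
warmer 0.82 [432. 174.] 7883 topmean [ 0.6138 -0.2836  0.1181] z -0.003 0.154
dial_left_grip 0.76 [425. 203.] 568 topmean [ 0.4964 -0.283   0.1031] z -0.002 0.112
dial_left_grip 0.62 [278. 148.] 561 topmean [0.6461 0.0556 0.0945] z -0.003 0.099
0.5
```

View pics/c1.png

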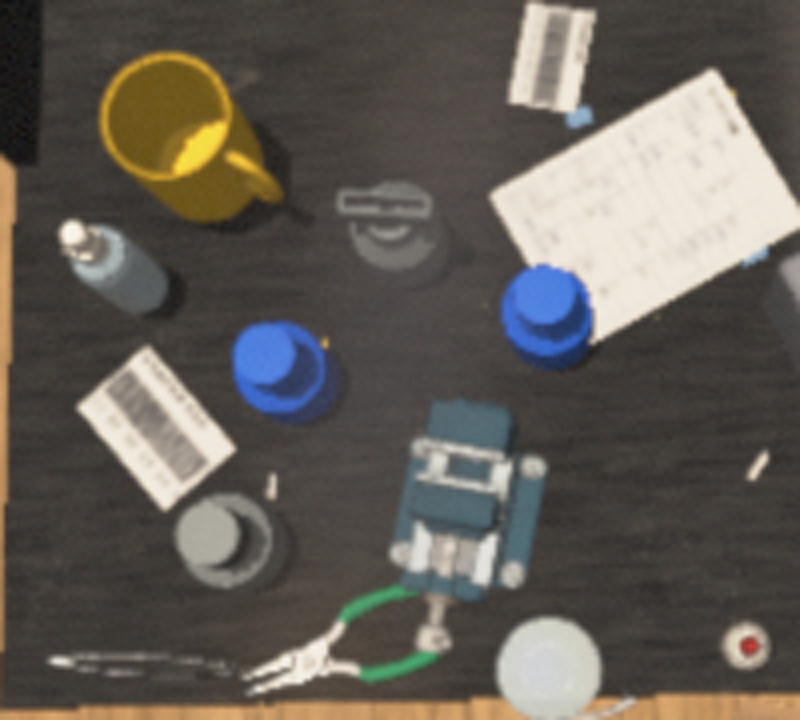

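View pics/c2.png

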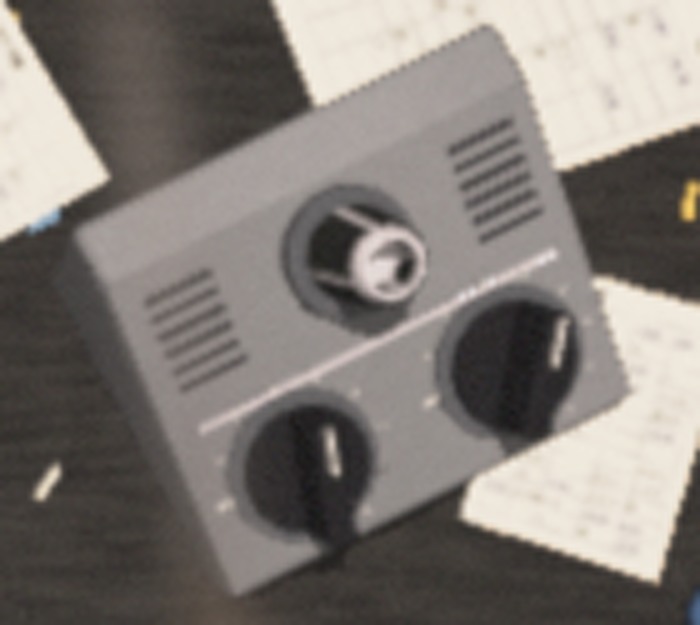

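View pics/c3.png

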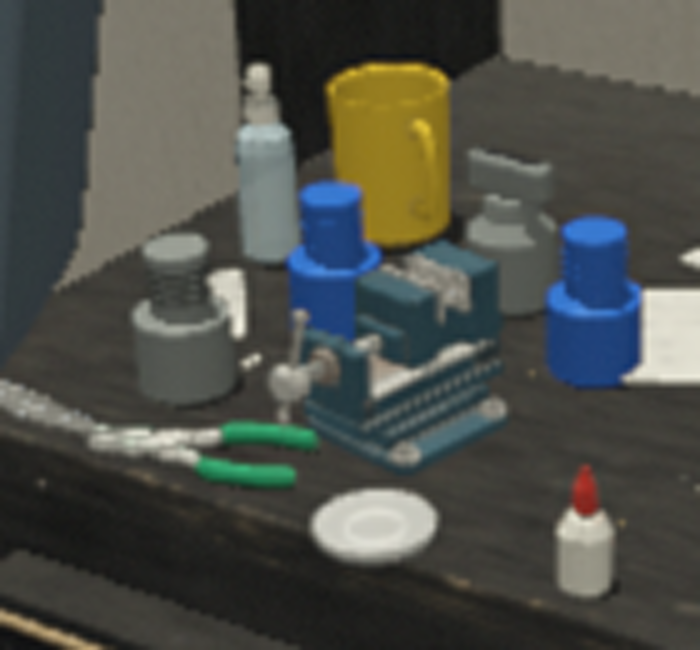

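```bash
cat > fit.py <<'E'
from h import *
from scipy.spatial.transform import Rotation as R
def fit(c,d,verbose=True,box=((.42,.72),(-.47,-.17))):
    P=cloud(c,d).reshape(-1,3); P=P[~np.isnan(P[:,0])]
    P=P[(P[:,0]>box[0][0])&(P[:,0]<box[0][1])&(P[:,1]>box[1][0])&(P[:,1]<box[1][1])&(P[:,2]>.025)]
    Q=P[(P[:,2]>.045)&(P[:,2]<.105)]
    rng=np.random.default_rng(0);best=None
    for i in range(600):
        a,b,e=Q[rng.choice(len(Q),3,replace=False)]
        n=np.cross(b-a,e-a); l=np.linalg.norm(n)
        if l<1e-6: continue
        n/=l; n*=np.sign(n[2])
        if not .85<n[2]<.95: continue
        k=abs((Q-a)@n)<.002
        if best is None or k.sum()>best.sum(): best=k
    I=Q[best]; m=I.mean(0); n=np.linalg.svd(I-m)[2][2]; n*=np.sign(n[2])
    return P,I,m,n
if __name__=="__main__":
  for nm in ("top","scene"):
    c=dict(np.load(f"pics/{nm}0.npz"));d=np.load(f"pics/{nm}0.npy")
    P,I,m,n=fit(c,d)
    xw=-np.array([n[0],n[1],0]);xw/=np.linalg.norm(xw); yw=np.cross([0,0,1],xw)
    up=np.cross(yw,n)
    print(nm,len(I),"tilt",np.degrees(np.arccos(n[2])),"yaw",np.degrees(np.arctan2(xw[1],xw[0])),"m",m)
    # panel coords: origin at point where plane.. use m
    h=(P-m)@n; a=(P-m)@yw; u=(P-m)@up
    print("in-plane extents yw",np.percentile((I-m)@yw,[0.5,99.5]),"up",np.percentile((I-m)@up,[.5,99.5]))
    k=h>.0395; k&=h<.06
    print("spigot tip pts",k.sum(), "h",np.percentile(h[k],[5,50,95]) if k.sum() else 0)
    for lo,hi in ((.030,.044),(.044,.05),(.005,.013)):
        k=(h>lo)&(h<hi); print(lo,hi,k.sum())
    img=np.full((400,500,3),255,np.uint8)
    px=(250-a*1800).astype(int);py=(200-u*1800).astype(int)
    o=np.argsort(h)
    for x,y,hh in zip(px[o],py[o],h[o]):
        if 0<=x<498 and 0<=y<398:
            col=cv2.applyColorMap(np.uint8([[np.clip((hh+.01)/.07*255,0,255)]]),cv2.COLORMAP_JET)[0,0]
            img[y:y+3,x:x+3]=col
    cv2.imwrite(f"pics/panel_{nm}.png",img)
    np.savez(f"pics/fit_{nm}.npz",m=m,n=n,xw=xw,yw=yw,up=up)
E
python3 fit.py
```

```text
top 2843 tilt 24.713270058995455 yaw 25.08671063607132 m [ 0.54993968 -0.31153402  0.07845973]
in-plane extents yw [-0.1097968   0.10433855] up [-0.07926208  0.06463293]
spigot tip pts 260 h [0.03967181 0.04611007 0.05296197]
0.03 0.044 497
0.044 0.05 95
0.005 0.013 746
scene 1386 tilt 24.409006072544813 yaw 25.53871032078204 m [ 0.53909583 -0.3123399   0.07228148]
in-plane extents yw [-0.10944886  0.10220564] up [-0.06601769  0.07549879]
spigot tip pts 29 h [0.03957016 0.04060265 0.04173831]
0.03 0.044 229
0.044 0.05 0
0.005 0.013 571
```

View pics/panel_top.png

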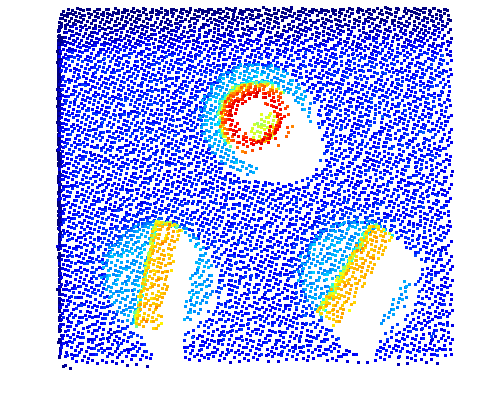

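View pics/panel_scene.png

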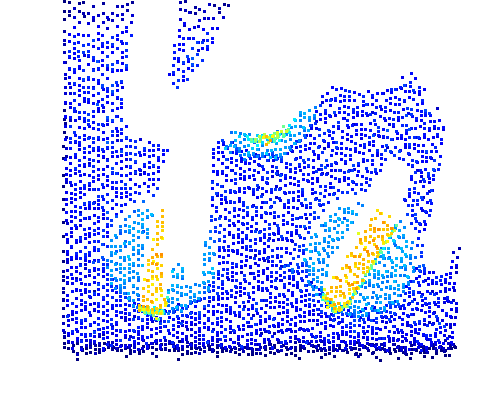

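```bash
cat > dials.py <<'E'
from fit import *
def analyse(c,d,verbose=True,yaw=None,box=((.42,.72),(-.47,-.17))):
    P,I,m,n=fit(c,d,box=box)
    xw=-np.array([n[0],n[1],0]);xw/=np.linalg.norm(xw); yw=np.cross([0,0,1],xw);up=np.cross(yw,n)
    print("tilt",np.degrees(np.arccos(n[2])).round(2),"yaw",np.degrees(np.arctan2(xw[1],xw[0])).round(2),"plane n.m",n@m, n.round(4))
    h=(P-m)@n; A=np.stack([(P-m)@yw,(P-m)@up],-1)
    return P,m,n,xw,yw,up,h,A
if __name__=="__main__":
    c=dict(np.load("pics/top0.npz"));d=np.load("pics/top0.npy")
    P,m,n,xw,yw,up,h,A=analyse(c,d)
    for nm,c0 in (("L",(.050,-.042)),("R",(-.060,-.042))):
        near=np.hypot(*(A-np.array(c0)).T)<.045
        k=near&(h>.036)&(h<.043)
        r=cv2.minAreaRect((A[k]*1000).astype(np.float32)); print(nm,"bar rect mm",k.sum(),np.round(r[0],1),np.round(r[1],1),round(r[2],1), "h",np.median(h[k]))
        Q=A[k]; mu=Q.mean(0); v=np.linalg.svd(Q-mu)[2][0]; v*=np.sign(v[1])
        print("  pca mean",mu.round(4),"dir",v.round(3),"angle from +y cw rad",np.arctan2(v[1],v[0]))
        C=m+r[0][0]/1000*yw+r[0][1]/1000*up; print("  base on panel",C.round(4),"grip pt",(C+.03*n).round(4))
    k=(h>.046)&(np.hypot(*(A-np.array([0,.045])).T)<.04)
    (x,y),rr=cv2.minEnclosingCircle((A[k]*1000).astype(np.float32)); print("tip ring",x,y,rr,"h",np.percentile(h[k],[50,90]))
    k=(h>.005)&(h<.012)&(np.hypot(*(A-np.array([0,.045])).T)<.04); print("collar h",np.median(h[k]),k.sum())
    for nm in("top","scene","wrist"):
        V=np.load(f"pics/{nm}0.npz")["view"]; print(nm,"cam at",(-V[:3,:3].T@V[:3,3]).round(3))
E
python3 dials.py
python3 - <<'E'
from h import *
from scipy.spatial.transform import Rotation as R
V=np.load("pics/wrist0.npz")["view"]
s=arm.observe();T=R.from_quat(s["tcp_rot"]).as_matrix()
cc=-V[:3,:3].T@V[:3,3]
print("cam in tool",(T.T@(cc-s["ee_pos"])).round(4)); print("cam axes in tool (cols)",(T.T@V[:3,:3].T).round(3))
E
```

```text
tilt 24.71 yaw 25.09 plane n.m -0.08173227115907729 [-0.3786 -0.1773  0.9084]
L bar rect mm 149 [ 51.8 -41.2] [15.  58.6] 10.7 h 0.038400646843030316
  pca mean [ 0.0522 -0.041 ] dir [-0.202  0.979] angle from +y cw rad 1.774416701810919
  base on panel [ 0.4941 -0.2804  0.0612] grip pt [ 0.4827 -0.2858  0.0885]
R bar rect mm 147 [-57.7 -40.8] [15.4 56.8] 30.8 h 0.03853145941055636
  pca mean [-0.0577 -0.0406] dir [-0.519  0.855] angle from +y cw rad 2.116978034645041
  base on panel [ 0.5408 -0.3796  0.0614] grip pt [ 0.5295 -0.3849  0.0886]
tip ring -2.406935930252075 46.19734573364258 18.85529136657715 h [0.050004   0.05296689]
collar h 0.009941389559494102 202
top cam at [ 0.375 -0.073  0.964]
scene cam at [-0.472 -0.661  0.64 ]
wrist cam at [ 0.276 -0.422  0.373]
cam in tool [ 0.0721 -0.001  -0.1413]
cam axes in tool (cols) [[ 0.   -0.96 -0.28]
 [ 1.    0.   -0.  ]
 [ 0.   -0.28  0.96]]
```

```bash
cat > plan.py <<'E'
from h import *
import math
from scipy.spatial.transform import Rotation as R
YAW=math.radians(25.1);T25=math.radians(25)
xw=np.array([math.cos(YAW),math.sin(YAW),0]);yw=np.array([-math.sin(YAW),math.cos(YAW),0]);zz=np.array([0,0,1.])
n=-math.sin(T25)*xw+math.cos(T25)*zz; up=np.cross(yw,n)
L=np.array([.4941,-.2804,.0612]);RR=np.array([.5408,-.3796,.0614])  # dial axes on panel
def orient(z,y):
    z=z/np.linalg.norm(z);y=y-z*(y@z);y/=np.linalg.norm(y);return np.stack([np.cross(y,z),y,z],1)
def dial_or(ang): # pointer angle cw from +yw ; pinch dir chosen to be tool y
    p=math.cos(ang)*yw+math.sin(ang)*up
    return orient(-n,-np.cross(n,p))   # ang=pi/2 -> y=-(n x up)= yw*..
def rows(p1,R1,N,grip,p0=None,R0=None):
    s=arm.observe()
    if p0 is None: p0=s["ee_pos"];R0=R.from_quat(s["tcp_rot"]).as_matrix()
    w=R.from_matrix(R0.T@R1).as_rotvec()/N
    out=[]
    for i in range(N):
        Ri=R0@R.from_rotvec(w*i).as_matrix()
        out.append([[float(v) for v in np.round(Ri.T@(p1-p0)/N*1000,1)],[float(v) for v in np.round(w,4)],grip])
    print("dist",np.linalg.norm(p1-p0).round(4),"rot",np.linalg.norm(w*N).round(3),"y heading",np.degrees(np.arctan2(R1[1,1],R1[0,1])).round(1))
    print(str(out).replace(" ",""))
E
python3 - <<'E'
from plan import *
print(n.round(3), dial_or(1.774).round(3))
rows((L+RR)/2+up*.01+n*.15,dial_or(1.774),10,40)
E
```

```text
[-0.383 -0.179  0.906] [[ 0.889  0.25   0.383]
 [ 0.194 -0.965  0.179]
 [ 0.414 -0.085 -0.906]]
dist 0.2776 rot 0.48 y heading -75.5
[[[27.5,1.8,3.0],[0.0045,0.0435,0.0198],40],[[27.4,1.2,4.2],[0.0045,0.0435,0.0198],40],[[27.2,0.7,5.4],[0.0045,0.0435,0.0198],40],[[27.0,0.2,6.5],[0.0045,0.0435,0.0198],40],[[26.7,-0.3,7.7],[0.0045,0.0435,0.0198],40],[[26.3,-0.8,8.9],[0.0045,0.0435,0.0198],40],[[25.9,-1.2,10.0],[0.0045,0.0435,0.0198],40],[[25.4,-1.7,11.1],[0.0045,0.0435,0.0198],40],[[24.8,-2.1,12.2],[0.0045,0.0435,0.0198],40],[[24.2,-2.6,13.3],[0.0045,0.0435,0.0198],40]]
```

Seen in the top picture: things that could pass for the cap are the grey round-grip part (235,226), the blue ones (249,183) and (317,171), and the grey fish-tail nozzle (279,145). The crop shows (235,226) is grey with a ribbed round grip, so that is the cap. Both dial pointers point up-right, left ≈1.77 rad and right ≈2.12 rad. I'll move above the panel for a close look.

Emit:
carry_out(
  deltas=[
    [[27.5,2,3],[0.0045,0.0435,0.02],40],
    [[27.5,1,4],[0.0045,0.0435,0.02],40],
    [[27,1,5.5],[0.0045,0.0435,0.02],40],
    [[27,0,6.5],[0.0045,0.0435,0.02],40],
    [[26.5,0,7.5],[0.0045,0.0435,0.02],40],
    [[26.5,-1,9],[0.0045,0.0435,0.02],40],
    [[26,-1,10],[0.0045,0.0435,0.02],40],
    [[25.5,-2,11],[0.0045,0.0435,0.02],40],
    [[25,-2,12],[0.0045,0.0435,0.02],40],
    [[24,-2.5,13.5],[0.0045,0.0435,0.02],40],
  ],
  force=60,
)

```text
time: 1.5
ee_pos: [0.4695, -0.3531, 0.2017]
tcp_rot: [0.97, 0.113, 0.206, -0.069]
force: [-0.3, -0.7, 0.7]
grip_width: 0.474
```

Run:
```python
from h import *
s=arm.observe(); c=arm.camera_params("wrist"); print(s["time"],s["q"].round(3),s["ee_pos"],s["grip_width"])
p,d=arm.capture("wrist"); cv2.imwrite("pics/wrist1.png",p[:,:,::-1]); np.save("pics/wrist1.npy",d); np.savez("pics/wrist1.npz",**c)
```

```text
1.5 [-0.867  0.273 -0.109  1.065  0.422  2.07 ] [ 0.46947169 -0.35314953  0.20172523] 0.4744098835700053
```

View pics/wrist1.png

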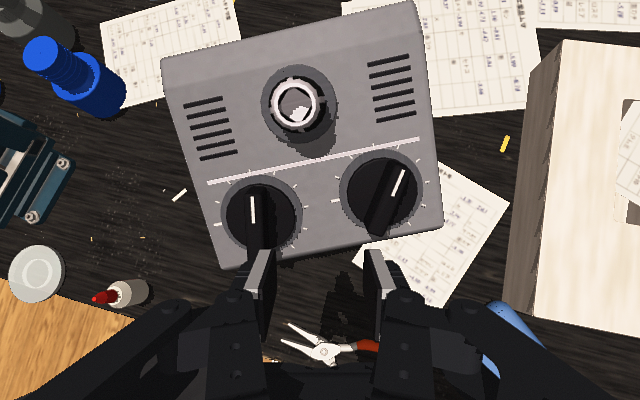

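Run:
```python
from dials import *
c=dict(np.load("pics/wrist1.npz"));d=np.load("pics/wrist1.npy")
c2=cv2.imread("pics/wrist1.png")
d[250:]=0
P,m,n,xw,yw,up,h,A=analyse(c,d)
# side edge direction -> use all panel inliers
k0=abs(h)<.002; r=cv2.minAreaRect((A[k0]*1000).astype(np.float32)); print("panel rect",np.round(r[0],1),np.round(r[1],1),round(r[2],2))
import plan
for nm,g in (("L",plan.L),("R",plan.RR)):
    c0=np.array([(g-m)@yw,(g-m)@up])
    near=np.hypot(*(A-c0).T)<.045
    k=near&(h>.036)&(h<.043)
    r=cv2.minAreaRect((A[k]*1000).astype(np.float32)); print(nm,"exp",(c0*1000).round(1),"bar rect mm",k.sum(),np.round(r[0],1),np.round(r[1],1),round(r[2],1), "h",np.median(h[k]))
    Q=A[k]; mu=Q.mean(0); v=np.linalg.svd(Q-mu)[2][0]; v*=np.sign(v[1])
    print("  pca mean",mu.round(4),"angle",np.arctan2(v[1],v[0]))
    C=m+r[0][0]/1000*yw+r[0][1]/1000*up; print("  base on panel",C.round(4))
    k=near&(h>.007)&(h<.0125); 
    (x,y),rr=cv2.minEnclosingCircle((A[k]*1000).astype(np.float32)); print("  skirt circ",x,y,rr,np.median(h[k]))
g=plan.L*.5+plan.RR*.5; c0=np.array([(g-m)@yw,(g-m)@up+.087])
near=np.hypot(*(A-c0).T)<.045
k=near&(h>.048)&(h<.056)
(x,y),rr=cv2.minEnclosingCircle((A[k]*1000).astype(np.float32)); print("tip",x,y,rr,np.percentile(h[k],[5,50,95]),"base",(m+x/1000*yw+y/1000*up).round(4))
k=near&(h>.006)&(h<.013);(x,y),rr=cv2.minEnclosingCircle((A[k]*1000).astype(np.float32)); print("collar",x,y,rr,np.median(h[k]),"base",(m+x/1000*yw+y/1000*up).round(4))
print(arm.observe()["q"].round(3))
```

```text
bash:   679 Killed                     python3 - <<'E'
from dials import *
c=dict(np.load("pics/wrist1.npz"));d=np.load("pics/wrist1.npy")
c2=cv2.imread("pics/wrist1.png")
d[250:]=0
P,m,n,xw,yw,up,h,A=analyse(c,d)
# side edge direction -> use all panel inliers
k0=abs(h)<.002; r=cv2.minAreaRect((A[k0]*1000).astype(np.float32)); print("panel rect",np.round(r[0],1),np.round(r[1],1),round(r[2],2))
import plan
for nm,g in (("L",plan.L),("R",plan.RR)):
    c0=np.array([(g-m)@yw,(g-m)@up])
    near=np.hypot(*(A-c0).T)<.045
    k=near&(h>.036)&(h<.043)
    r=cv2.minAreaRect((A[k]*1000).astype(np.float32)); print(nm,"exp",(c0*1000).round(1),"bar rect mm",k.sum(),np.round(r[0],1),np.round(r[1],1),round(r[2],1), "h",np.median(h[k]))
    Q=A[k]; mu=Q.mean(0); v=np.linalg.svd(Q-mu)[2][0]; v*=np.sign(v[1])
    print("  pca mean",mu.round(4),"angle",np.arctan2(v[1],v[0]))
    C=m+r[0][0]/1000*yw+r[0][1]/1000*up; print("  base on panel",C.round(4))
    k=near&(h>.007)&(h<.0125); 
    (x,y),rr=cv2.minEnclosingCircle((A[k]*1000).astype(np.float32)); print("  skirt circ",x,y,rr,np.median(h[k]))
g=plan.L*.5+plan.RR*.5; c0=np.array([(g-m)@yw,(g-m)@up+.087])
near=np.hypot(*(A-c0).T)<.045
k=near&(h>.048)&(h<.056)
(x,y),rr=cv2.minEnclosingCircle((A[k]*1000).astype(np.float32)); print("tip",x,y,rr,np.percentile(h[k],[5,50,95]),"base",(m+x/1000*yw+y/1000*up).round(4))
k=near&(h>.006)&(h<.013);(x,y),rr=cv2.minEnclosingCircle((A[k]*1000).astype(np.float32)); print("collar",x,y,rr,np.median(h[k]),"base",(m+x/1000*yw+y/1000*up).round(4))
print(arm.observe()["q"].round(3))
E
```

```bash
sed -i 's/svd(I-m)/svd(I-m,full_matrices=False)/' fit.py
cat > wr.py <<'E'
import sys
from dials import *
import plan
def run(tag,vmax=250):
    c=dict(np.load(f"pics/{tag}.npz"));d=np.load(f"pics/{tag}.npy"); d[vmax:]=0
    P,m,n,xw,yw,up,h,A=analyse(c,d)
    k0=abs(h)<.002; r=cv2.minAreaRect((A[k0]*1000).astype(np.float32)); print("panel rect",np.round(r[0],1),np.round(r[1],1),round(r[2],2))
    def circ(k):
        if k.sum()<5: return "none"
        (x,y),rr=cv2.minEnclosingCircle((A[k]*1000).astype(np.float32)); return np.round([x,y,rr],1),"h",np.median(h[k]).round(4),"base",(m+x/1000*yw+y/1000*up).round(4)
    for nm,g in (("L",plan.L),("R",plan.RR)):
        c0=np.array([(g-m)@yw,(g-m)@up])
        near=np.hypot(*(A-c0).T)<.045
        k=near&(h>.036)&(h<.043)
        if k.sum()<5: print(nm,"none");continue
        r=cv2.minAreaRect((A[k]*1000).astype(np.float32)); print(nm,"exp",(c0*1000).round(1),"bar mm",k.sum(),np.round(r[0],1),np.round(r[1],1),round(r[2],1), "h",np.median(h[k]))
        Q=A[k]; mu=Q.mean(0); v=np.linalg.svd(Q-mu,full_matrices=False)[2][0]; v*=np.sign(v[1])
        print("  pca mean",mu.round(4),"angle",np.arctan2(v[1],v[0]))
        C=m+r[0][0]/1000*yw+r[0][1]/1000*up; print("  base on panel",C.round(4))
        print("  skirt",circ(near&(h>.007)&(h<.0125)))
    g=plan.L*.5+plan.RR*.5; c0=np.array([(g-m)@yw,(g-m)@up+.087])
    near=np.hypot(*(A-c0).T)<.045
    print("tip",circ(near&(h>.048)&(h<.056))); print("collar",circ(near&(h>.007)&(h<.013)))
if __name__=="__main__": run(sys.argv[1],int(sys.argv[2]))
E
python3 wr.py wrist1 250
```

```text
tilt 24.84 yaw 25.2 plane n.m -0.08384462827250634 [-0.3801 -0.1788  0.9075]
panel rect [ 3.7 -7.3] [217.1 177.9] 0.22
L exp [ 56.5 -48.4] bar mm 1012 [ 57.  -43.2] [14.9 47.5] 12.3 h 0.0384012961677269
  pca mean [ 0.0566 -0.0423] angle 1.7909170678646185
  base on panel [ 0.4988 -0.2777  0.0618]
  skirt (array([ 58.4, -48.9,  31. ]), 'h', np.float64(0.0095), 'base', array([ 0.4935, -0.2786,  0.0594]))
R exp [-53.1 -48.2] bar mm 1317 [-51.3 -48.8] [15.1 59.2] 31.6 h 0.038365080807687746
  pca mean [-0.0515 -0.0476] angle 2.1165363635378194
  base on panel [ 0.5403 -0.3778  0.0595]
  skirt (array([-51.4, -48.7,  30.7]), 'h', np.float64(0.0096), 'base', array([ 0.5404, -0.3779,  0.0595]))
tip (array([ 3.8, 37.8, 17.1]), 'h', np.float64(0.0512), 'base', array([ 0.5879, -0.2945,  0.0958]))
collar (array([ 3.6, 38. , 30.9]), 'h', np.float64(0.01), 'base', array([ 0.5882, -0.2946,  0.0959]))
```

```bash
python3 - <<'E'
from h import *
for t in ("wrist1","top0","scene0"):
    c=dict(np.load(f"pics/{t}.npz"));d=np.load(f"pics/{t}.npy"); P=cloud(c,d); 
    k=(abs(P[...,2])<.01)&(P[...,0]>.4)&(P[...,0]<.7)&(P[...,1]<-.0)&(P[...,1]>-.5)
    q=P[k]; print(t,np.median(q[:,2]),np.linalg.lstsq(np.c_[q[:,:2]-[.5,-.3],np.ones(len(q))],q[:,2],rcond=None)[0])
E
sed -i 's/^L=.*/L=np.array([.4938,-.2795,.0606]);RR=np.array([.5406,-.3788,.0607]);O=np.array([.5885,-.2950,.0970])/' plan.py
python3 - <<'E'
from plan import *
print(np.linalg.norm(L-RR), (O-(L+RR)/2)@up,(O-(L+RR)/2)@yw,(O-L)@n)
print(arm.observe()["time"],arm.observe()["ee_pos"])
rows(L+n*.07,dial_or(1.78),6,40)
E
```

```text
wrist1 -0.0003369134699514594 [ 0.00917413 -0.00068164  0.00024061]
top0 0.0015264729435797379 [ 0.00842195 -0.00192054  0.00160209]
scene0 -0.0007253069765580447 [ 0.00599568 -0.00077038 -0.00024868]
0.10977586255639259 0.08700894533076763 0.0006797556444841489 -0.00047427164077810014
1.55 [ 0.47155689 -0.35171841  0.20083056]
dist 0.0974 rot 0.006 y heading -75.8
[[[-4.1,-8.7,13.1],[-0.0003,-0.0008,0.0004],40],[[-4.1,-8.7,13.1],[-0.0003,-0.0008,0.0004],40],[[-4.1,-8.7,13.1],[-0.0003,-0.0008,0.0004],40],[[-4.1,-8.7,13.1],[-0.0003,-0.0008,0.0004],40],[[-4.1,-8.7,13.1],[-0.0003,-0.0008,0.0004],40],[[-4.1,-8.7,13.1],[-0.0003,-0.0008,0.0004],40]]
```

```bash
sed -i 's/^L=.*/L=np.array([.4935,-.2788,.0596]);RR=np.array([.5404,-.3780,.0597]);O=np.array([.5882,-.2946,.0960])/; s/25\.1)/25.2)/' plan.py
python3 - <<'E'
from plan import *
rows(L+n*.06,dial_or(1.78),6,40)
E
```

```text
dist 0.1068 rot 0.005 y heading -75.7
[[[-4.2,-8.8,14.9],[-0.0002,-0.0009,0.0001],40],[[-4.2,-8.8,14.9],[-0.0002,-0.0009,0.0001],40],[[-4.2,-8.8,14.9],[-0.0002,-0.0009,0.0001],40],[[-4.2,-8.8,14.9],[-0.0002,-0.0009,0.0001],40],[[-4.2,-8.8,14.9],[-0.0002,-0.0009,0.0001],40],[[-4.2,-8.8,14.9],[-0.0002,-0.0009,0.0001],40]]
```

Emit:
carry_out(
  deltas=[
    [[-4.2,-8.8,15],[0,0,0],40],
    [[-4.2,-8.8,15],[0,0,0],40],
    [[-4.2,-8.8,15],[0,0,0],40],
    [[-4.2,-8.8,15],[0,0,0],40],
    [[-4.2,-8.8,15],[0,0,0],40],
    [[-4.2,-8.8,14.5],[0,0,0],40],
    [[0,0,0],[0,0,0],40],
    [[0,0,0],[0,0,0],40],
  ],
)

```text
time: 2.35
ee_pos: [0.4673, -0.2916, 0.1152]
tcp_rot: [0.97, 0.113, 0.205, -0.068]
force: [0.8, -0.8, 1.1]
grip_width: 0.466
```

```bash
python3 - <<'E'
from plan import *
s=arm.observe(); c=arm.camera_params("wrist"); print(s["time"],s["q"].round(3),s["ee_pos"],s["grip_width"])
p,d=arm.capture("wrist"); cv2.imwrite("pics/wrist2.png",p[:,:,::-1]); np.save("pics/wrist2.npy",d); np.savez("pics/wrist2.npz",**c)
rows(L+n*.015,dial_or(1.78),3,40)
E
python3 wr.py wrist2 300
```

```text
2.35 [-0.788  0.233 -0.395  0.786  0.409  2.153] [ 0.46726125 -0.29164347  0.11516945] 0.4662170414282052
dist 0.0481 rot 0.003 y heading -75.7
[[[0.8,-0.5,16.0],[0.0006,-0.0003,0.0009],40],[[0.8,-0.5,16.0],[0.0006,-0.0003,0.0009],40],[[0.8,-0.5,16.0],[0.0006,-0.0003,0.0009],40]]
tilt 24.86 yaw 25.29 plane n.m -0.08351092971106414 [-0.3801 -0.1795  0.9074]
panel rect [-0.1 -7.8] [216.6 176.8] 0.12
L exp [ 54.4 -49.1] bar mm 2761 [ 54.7 -49.4] [14.7 59.7] 12.6 h 0.03835116587008272
  pca mean [ 0.0544 -0.0474] angle 1.7860686025040937
  base on panel [ 0.4932 -0.2787  0.0594]
  skirt (array([ 54.7, -49.2,  31. ]), 'h', np.float64(0.0095), 'base', array([ 0.4934, -0.2786,  0.0595]))
R exp [-55.3 -49. ] bar mm 3181 [-54.6 -49.4] [15.7 59.8] 30.7 h 0.03841727975710259
  pca mean [-0.0547 -0.0477] angle 2.114041803525126
  base on panel [ 0.5399 -0.3775  0.0594]
  skirt (array([-55. , -49.3,  31.2]), 'h', np.float64(0.0096), 'base', array([ 0.5401, -0.3778,  0.0595]))
tip (array([ 0.3, 37. , 17. ]), 'h', np.float64(0.0512), 'base', array([ 0.5873, -0.2944,  0.0957]))
collar (array([ 0.2, 37.1, 30.9]), 'h', np.float64(0.0099), 'base', array([ 0.5874, -0.2945,  0.0957]))
```

View pics/wrist2.png

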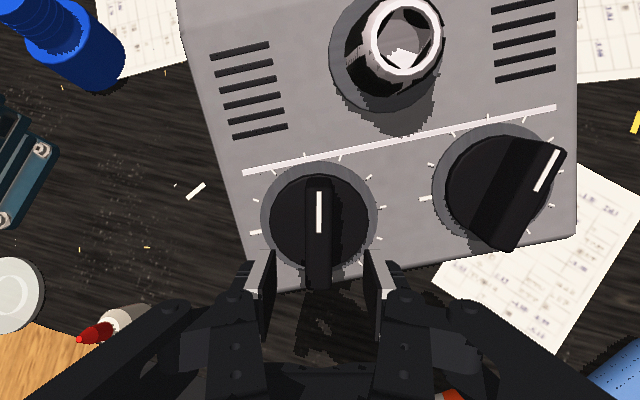

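The left bar (318,230) sits between the open pads (260 and 378), aligned with them. Next: descend and grip.

Emit:
carry_out(
  deltas=[
    [[1,0,16],[0,0,0.001],40],
    [[1,-0.5,16],[0,0,0],40],
    [[0.5,-0.5,16],[0,0,0],40],
    [[0,0,0],[0,0,0],40],
    [[0,0,0],[0,0,0],5],
    [[0,0,0],[0,0,0],5],
    [[0,0,0],[0,0,0],5],
    [[0,0,0],[0,0,0],5],
  ],
  force=40,
)

```text
time: 3.2
ee_pos: [0.4878, -0.2821, 0.0735]
tcp_rot: [0.97, 0.113, 0.206, -0.068]
force: [-4.1, 0.1, 8.1]
grip_width: 0.167
```

Run:
```python
from plan import *
s=arm.observe(); print(s["q"].round(3),s["force"],s["ft_torque"],s["grip_width"]*85.4); p=s["ee_pos"]-L
print("a,u,h",[(p@v*1000).round(1) for v in(yw,up,n)])
```

```text
[-0.745  0.286 -0.444  0.664  0.402  2.201] [-4.06389617  0.12469262  8.06588214] [0.23387008 0.61758271 0.20203901] 14.295475486067142
a,u,h [np.float64(-0.5), np.float64(-0.1), np.float64(15.4)]
```

Emit:
carry_out(
  deltas=[
    [[0,0,-2],[0,0,0],5],
    [[0,0,0],[0,0,-0.14],5],
    [[0,0,0],[0,0,-0.14],5],
    [[0,0,0],[0,0,-0.14],5],
    [[0,0,0],[0,0,-0.14],5],
    [[0,0,0],[0,0,-0.14],5],
    [[0,0,0],[0,0,-0.14],5],
  ],
)

```text
time: 3.9
ee_pos: [0.487, -0.2817, 0.0739]
tcp_rot: [0.838, 0.501, 0.215, 0.022]
force: [13.7, 1.8, -18.3]
grip_width: 0.166
```

```bash
cat > st.py <<'E'
import sys
from plan import *
s=arm.observe(); B={"L":L,"R":RR,"O":O}[sys.argv[1]]; p=s["ee_pos"]-B
T=R.from_quat(s["tcp_rot"]).as_matrix()
print("t",s["time"],"q",s["q"].round(3),"w mm",round(s["grip_width"]*85.4,1))
print("a,u,h",[(p@v*1000).round(1) for v in(yw,up,n)],"F tool",(T.T@s["force"]).round(1),"M tool",(T.T@s["ft_torque"]).round(2))
yy=T[:,1]; x=T[:,0]; print("tool x as dial angle",np.arctan2(x@up,x@yw).round(3),"z.n tilt",np.arccos(min(1,-T[:,2]@n)).round(4))
E
python3 st.py L
```

```text
t 3.9 q [-0.746  0.286 -0.443  0.668  0.402  1.354] w mm 14.2
a,u,h [np.float64(0.1), np.float64(-0.4), np.float64(16.0)] F tool [ 0.9  5.9 22.1] M tool [-0.95 -0.48  0.06]
tool x as dial angle 0.933 z.n tilt 0.0008
```

Emit:
carry_out(
  deltas=[
    [[0,0,1.5],[0,0,-0.14],5],
    [[0,0,0],[0,0,-0.14],5],
    [[0,0,0],[0,0,-0.14],5],
    [[0,0,0],[0,0,-0.14],5],
    [[0,0,0],[0,0,-0.14],5],
    [[0,0,0],[0,0,-0.14],5],
    [[0,0,0],[0,0,-0.1],5],
    [[0,0,0],[0,0,0],5],
  ],
)

```text
time: 4.7
ee_pos: [0.4868, -0.2818, 0.0735]
tcp_rot: [0.522, 0.825, 0.182, 0.117]
force: [-9.7, 1.8, 10.3]
grip_width: 0.161
```

```bash
python3 st.py L
```

```text
t 4.7 q [-0.746  0.285 -0.445  0.666  0.402  0.417] w mm 13.8
a,u,h [np.float64(0.1), np.float64(-0.8), np.float64(15.7)] F tool [  5.7  -2.9 -12.7] M tool [1.28 1.15 0.16]
tool x as dial angle -0.004 z.n tilt 0.0016
```

Emit:
carry_out(
  deltas=[
    [[0,0,-1],[0,0,-0.05],5],
    [[0,0,0],[0,0,0],5],
    [[0,0,0],[0,0,0],5],
  ],
)

```text
time: 5.0
ee_pos: [0.4866, -0.2814, 0.0738]
tcp_rot: [0.503, 0.837, 0.18, 0.121]
force: [-2.5, 5.2, 0.7]
grip_width: 0.168
```

```bash
python3 st.py L
```

```text
t 5.0 q [-0.746  0.285 -0.444  0.668  0.402  0.371] w mm 14.4
a,u,h [np.float64(0.6), np.float64(-0.6), np.float64(16.0)] F tool [ 5.8  0.5 -0.6] M tool [0.45 1.19 0.73]
tool x as dial angle -0.05 z.n tilt 0.0004
```

Emit:
carry_out(
  deltas=[
    [[0,0,0],[0,0,0],40],
    [[0,0,0],[0,0,0],40],
    [[0,0,0],[0,0,0],40],
    [[0,0,-15],[0,0,0],40],
    [[0,0,-20],[0,0,0],40],
    [[0,0,-20],[0,0,0],40],
    [[0,0,-10],[0,0,0],40],
    [[0,0,0],[0,0,0],40],
  ],
)

```text
time: 5.8
ee_pos: [0.4624, -0.2942, 0.1338]
tcp_rot: [0.502, 0.837, 0.179, 0.122]
force: [1.2, 0.3, 0.4]
grip_width: 0.463
```

```bash
cat > snap.py <<'E'
import sys
from h import *
n=sys.argv[2] if len(sys.argv)>2 else "wrist"
c=arm.camera_params(n)
p,d=arm.capture(n); t=sys.argv[1]; cv2.imwrite(f"pics/{t}.png",p[:,:,::-1]); np.save(f"pics/{t}.npy",d); np.savez(f"pics/{t}.npz",**c)
E
python3 st.py L; python3 snap.py wrist3
python3 - <<'E'
from plan import *
rows(RR+n*.065,dial_or(2.114),16,40)
E
```

```text
t 5.8 q [-0.798  0.213 -0.37   0.833  0.411  0.314] w mm 39.5
a,u,h [np.float64(-0.7), np.float64(-0.1), np.float64(81.9)] F tool [-0.3  1.2  0.1] M tool [ 0.39 -0.04  0.02]
tool x as dial angle -0.051 z.n tilt 0.0035
dist 0.1107 rot 2.165 y heading -93.5
[[[-6.8,-0.3,1.0],[0.0002,0.0,0.1353],40],[[-6.8,0.6,1.0],[0.0002,0.0,0.1353],40],[[-6.7,1.5,1.0],[0.0002,0.0,0.1353],40],[[-6.4,2.4,1.0],[0.0002,0.0,0.1353],40],[[-6.0,3.3,1.0],[0.0002,0.0,0.1353],40],[[-5.5,4.0,1.0],[0.0002,0.0,0.1353],40],[[-4.9,4.7,1.0],[0.0002,0.0,0.1353],40],[[-4.2,5.4,1.0],[0.0002,0.0,0.1353],40],[[-3.5,5.9,1.0],[0.0002,0.0,0.1353],40],[[-2.7,6.3,1.0],[0.0002,0.0,0.1353],40],[[-1.8,6.6,1.0],[0.0002,0.0,0.1353],40],[[-0.9,6.8,1.0],[0.0002,0.0,0.1353],40],[[0.0,6.8,1.0],[0.0002,0.0,0.1353],40],[[1.0,6.8,1.0],[0.0002,0.0,0.1353],40],[[1.9,6.6,1.0],[0.0002,0.0,0.1353],40],[[2.7,6.3,1.0],[0.0002,0.0,0.1353],40]]
```

View pics/wrist3.png

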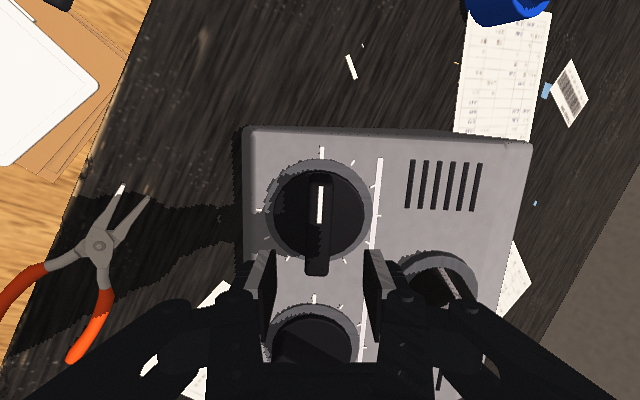

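The left pointer (320,203) lines up with the longest mark (321,153), so the left dial is off. On to the right dial.

Emit:
carry_out(
  deltas=[
    [[-6.8,0,1],[0,0,0.135],40],
    [[-6.8,0.5,1],[0,0,0.135],40],
    [[-6.7,1.5,1],[0,0,0.135],40],
    [[-6.4,2.4,1],[0,0,0.135],40],
    [[-6,3.3,1],[0,0,0.135],40],
    [[-5.5,4,1],[0,0,0.135],40],
    [[-5,4.7,1],[0,0,0.135],40],
    [[-4.2,5.4,1],[0,0,0.135],40],
    [[-3.5,6,1],[0,0,0.135],40],
    [[-2.7,6.3,1],[0,0,0.135],40],
  ],
)

```text
time: 6.85
ee_pos: [0.4957, -0.3529, 0.1225]
tcp_rot: [0.916, 0.338, 0.215, -0.019]
force: [0.4, 0.6, -0.0]
grip_width: 0.465
```

Emit:
carry_out(
  deltas=[
    [[-1.8,6.6,1],[0,0,0.135],40],
    [[-1,6.8,1],[0,0,0.135],40],
    [[0,6.8,1],[0,0,0.135],40],
    [[1,6.8,1],[0,0,0.135],40],
    [[2,6.6,1],[0,0,0.135],40],
    [[2.7,6.3,1],[0,0,0.135],40],
    [[0,0,0],[0,0,0],40],
    [[0,0,0],[0,0,0],40],
  ],
)

```text
time: 7.65
ee_pos: [0.5155, -0.3887, 0.1176]
tcp_rot: [0.975, -0.046, 0.191, -0.101]
force: [-1.0, -0.3, -0.5]
grip_width: 0.464
```

```bash
python3 st.py R; python3 snap.py wrist4; python3 wr.py wrist4 300
python3 - <<'E'
from plan import *
rows(RR+n*.016,dial_or(2.114),4,40)
E
```

```text
t 7.65 q [-0.846  0.435 -0.097  0.909  0.417  2.418] w mm 39.6
a,u,h [np.float64(1.0), np.float64(-0.1), np.float64(63.9)] F tool [-1.1  0.5 -0. ] M tool [-0.16 -0.39 -0.02]
tool x as dial angle 2.105 z.n tilt 0.0002
tilt 24.77 yaw 25.24 plane n.m -0.0831870920622588 [-0.379  -0.1787  0.908 ]
panel rect [ 17.9 -11.9] [217.3 177.4] 0.27
L none
R exp [-37.3 -53.7] bar mm 2710 [-37.2 -54.2] [14.8 59.9] 31.2 h 0.038328970333937874
  pca mean [-0.0382 -0.0526] angle 2.119583216170942
  base on panel [ 0.54   -0.3781  0.0594]
  skirt (array([-37.3, -54. ,  30.9]), 'h', np.float64(0.0095), 'base', array([ 0.5402, -0.3782,  0.0595]))
tip (array([17.2, 32.3, 17. ]), 'h', np.float64(0.0512), 'base', array([ 0.5879, -0.2954,  0.0956]))
collar (array([17.6, 32.6, 30.9]), 'h', np.float64(0.01), 'base', array([ 0.588 , -0.295 ,  0.0958]))
dist 0.0482 rot 0.009 y heading -93.5
[[[0.1,0.2,12.0],[0.0,0.0,0.0022],40],[[0.1,0.2,12.0],[0.0,0.0,0.0022],40],[[0.1,0.2,12.0],[0.0,0.0,0.0022],40],[[0.1,0.2,12.0],[0.0,0.0,0.0022],40]]
```

View pics/wrist4.png

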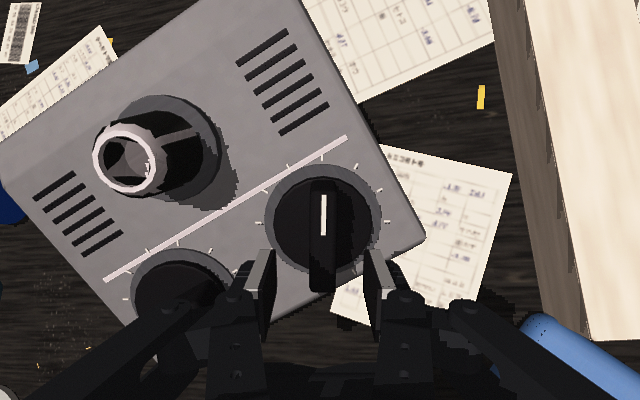

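Run:
```python
from h import *
c=dict(np.load("pics/top0.npz"));d=np.load("pics/top0.npy");P=cloud(c,d)
q=P[105:212,490:585].reshape(-1,3);q=q[~np.isnan(q[:,0])]; k=(q[:,2]>.02)&(q[:,1]<-.44)
print(np.percentile(q[k],[2,50,98],axis=0))
```

```text
[[ 0.47338541 -0.64530706  0.0257036 ]
 [ 0.58040063 -0.56314531  0.06061272]
 [ 0.71545061 -0.51141565  0.06405554]]
```

Emit:
carry_out(
  deltas=[
    [[0,0,12],[0,0,0.002],40],
    [[0,0,12],[0,0,0.002],40],
    [[0,0,12],[0,0,0.002],40],
    [[0.5,0,10.5],[0,0,0.002],40],
    [[0,0,0],[0,0,0],40],
    [[0,0,0],[0,0,0],5],
    [[0,0,0],[0,0,0],5],
    [[0,0,0],[0,0,0],5],
    [[0,0,0],[0,0,0],5],
  ],
)

```text
time: 8.6
ee_pos: [0.5338, -0.3822, 0.0771]
tcp_rot: [0.975, -0.052, 0.191, -0.101]
force: [1.1, -6.2, -4.6]
grip_width: 0.165
```

```bash
python3 st.py R
```

```text
t 8.6 q [-0.815  0.476 -0.143  0.805  0.412  2.464] w mm 14.1
a,u,h [np.float64(-1.0), np.float64(0.3), np.float64(19.0)] F tool [0.2 7.  3.5] M tool [-1.27 -0.35 -0.03]
tool x as dial angle 2.117 z.n tilt 0.0031
```

Emit:
carry_out(
  deltas=[
    [[0,0.5,0],[0,0,-0.14],5],
    [[0,0,0],[0,0,-0.14],5],
    [[0,0,0],[0,0,-0.14],5],
    [[0,0,0],[0,0,-0.14],5],
    [[0,0,0],[0,0,-0.14],5],
    [[0,0,0],[0,0,-0.14],5],
    [[0,0,0],[0,0,-0.14],5],
    [[0,0,0],[0,0,-0.14],5],
  ],
)

```text
time: 9.4
ee_pos: [0.5332, -0.3813, 0.0769]
tcp_rot: [0.852, 0.476, 0.216, 0.015]
force: [-7.8, 3.4, 4.4]
grip_width: 0.173
```

```bash
python3 st.py R
```

```text
t 9.4 q [-0.815  0.477 -0.143  0.807  0.413  1.338] w mm 14.8
a,u,h [np.float64(0.1), np.float64(0.1), np.float64(18.9)] F tool [ 0.8 -7.1 -6.3] M tool [ 1.9  -0.12  0.09]
tool x as dial angle 0.992 z.n tilt 0.0005
```

Emit:
carry_out(
  deltas=[
    [[0,0,0],[0,0,-0.14],5],
    [[0,0,0],[0,0,-0.14],5],
    [[0,0,0],[0,0,-0.14],5],
    [[0,0,0],[0,0,-0.14],5],
    [[0,0,0],[0,0,-0.14],5],
    [[0,0,0],[0,0,-0.14],5],
    [[0,0,0],[0,0,-0.14],5],
    [[0,0,0],[0,0,-0.06],5],
    [[0,0,0],[0,0,0],5],
    [[0,0,0],[0,0,0],5],
  ],
)

```text
time: 10.4
ee_pos: [0.5325, -0.3816, 0.0765]
tcp_rot: [0.506, 0.835, 0.18, 0.12]
force: [-10.4, 0.4, 1.9]
grip_width: 0.164
```

```bash
python3 st.py R
```

```text
t 10.4 q [-0.816  0.477 -0.143  0.807  0.412  0.304] w mm 14.0
a,u,h [np.float64(0.0), np.float64(-0.7), np.float64(18.9)] F tool [ 5.  -7.4 -5.6] M tool [1.82 1.07 0.64]
tool x as dial angle -0.041 z.n tilt 0.0016
```

Emit:
carry_out(
  deltas=[
    [[0,0,0],[0,0,0],40],
    [[0,0,0],[0,0,0],40],
    [[0,0,0],[0,0,0],40],
    [[0,0,-15],[0,0,0],40],
    [[0,0,-25],[0,0,0],40],
    [[0,0,-25],[0,0,0],40],
    [[0,0,-30],[0,0,0],40],
    [[0,0,-25],[0,0,0],40],
    [[0,0,-20],[0,0,0],40],
    [[0,0,0],[0,0,0],60],
  ],
)

```text
time: 11.4
ee_pos: [0.4804, -0.4081, 0.2064]
tcp_rot: [0.505, 0.835, 0.179, 0.123]
force: [0.3, -0.8, 0.2]
grip_width: 0.625
```

```bash
python3 st.py R; python3 snap.py wrist5; python3 snap.py top5 top; python3 wr.py wrist5 300;python3 wr.py top5 400
python3 - <<'E'
from h import *
crop(cv2.imread("pics/top5.png"),360,110,500,235,4,"pics/c5.png")
E
```

```text
t 11.4 q [-0.912  0.375  0.044  1.134  0.425  0.199] w mm 53.4
a,u,h [np.float64(-1.7), np.float64(1.2), np.float64(161.3)] F tool [-0.9 -0.  -0.2] M tool [ 0.35 -0.03  0.06]
tool x as dial angle -0.044 z.n tilt 0.0056
tilt 24.73 yaw 25.28 plane n.m -0.08260956430339035 [-0.3783 -0.1787  0.9083]
panel rect [-7.7 -2.6] [209.6 177.6] 0.11
L exp [ 50.1 -44. ] bar mm 1772 [ 50.6 -44.4] [59.4 14.9] 0.0 h 0.038180557725890046
  pca mean [ 0.0514 -0.0444] angle 0.001693738393315921
  base on panel [ 0.4929 -0.2786  0.0595]
  skirt (array([ 50.6, -44.2,  31. ]), 'h', np.float64(0.0093), 'base', array([ 0.4931, -0.2784,  0.0596]))
R exp [-59.6 -43.9] bar mm 1236 [-58.7 -44.5] [59.1 14.9] 0.1 h 0.03831700278169271
  pca mean [-0.0578 -0.0444] angle 0.0029600263229525737
  base on panel [ 0.5395 -0.3774  0.0595]
  skirt (array([-59. , -44.2,  30.8]), 'h', np.float64(0.0094), 'base', array([ 0.5399, -0.3776,  0.0596]))
tip (array([-3.9, 41.8, 17.1]), 'h', np.float64(0.0512), 'base', array([ 0.587 , -0.2944,  0.0956]))
collar (array([-4.1, 42.6, 30.9]), 'h', np.float64(0.0099), 'base', array([ 0.
[... 221 characters left out ...]
69664005
  pca mean [ 0.0529 -0.0416] angle 3.1318275954184296
  base on panel [ 0.494  -0.2803  0.0612]
  skirt (array([ 52.6, -42.2,  30.9]), 'h', np.float64(0.0098), 'base', array([ 0.4939, -0.2804,  0.0611]))
R exp [-55.5 -42.5] bar mm 150 [-57.7 -41.9] [59.6 15.8] 0.8 h 0.03858638678847898
  pca mean [-0.0572 -0.0418] angle 3.1403469757235905
  base on panel [ 0.5413 -0.38    0.0612]
  skirt (array([-57.4, -42.7,  31.1]), 'h', np.float64(0.01), 'base', array([ 0.5405, -0.3801,  0.0609]))
tip (array([-1.3, 45.2, 17.2]), 'h', np.float64(0.0505), 'base', array([ 0.5886, -0.2952,  0.098 ]))
collar (array([-2.5, 44.7, 31.2]), 'h', np.float64(0.01), 'base', array([ 0.5887, -0.2965,  0.0978]))
```

View pics/wrist5.png

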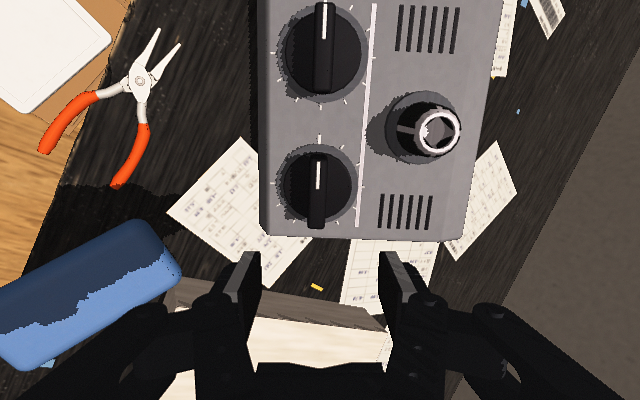

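View pics/c5.png

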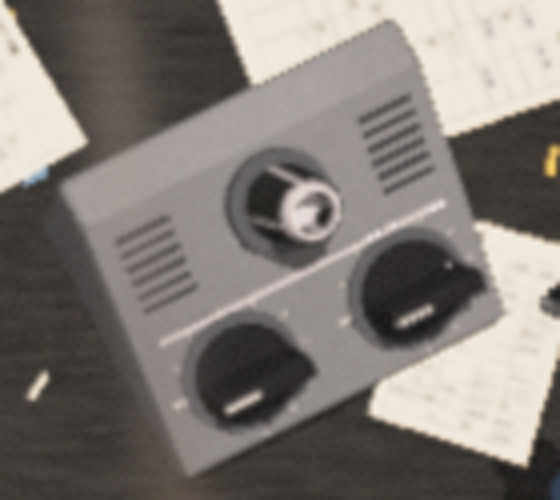

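Both pointers, (324,22) and (318,175), are at the longest marks; bar angles measure ≈0.00 rad, so step 1 is met. Next I'll look at the cap from above.

Run:
```python
from plan import *
from scipy.spatial.transform import Slerp
s=arm.observe();R0=R.from_quat(s["tcp_rot"])
h=math.radians(27);R1=R.from_matrix(orient(np.array([0,0,-1.]),np.array([math.cos(h),math.sin(h),0])))
sl=Slerp([0,1],R.concatenate([R0,R1])); Rm=sl(.5).as_matrix(); pm=np.array([.455,-.11,.25])
rows(pm,Rm,9,60)
rows(np.array([.4530,.1625,.195]),R1.as_matrix(),9,60,pm,Rm)
```

```text
dist 0.3014 rot 0.218 y heading 27.4
[[[30.5,13.9,0.1],[0.0242,0.001,0.0006],60],[[30.5,13.9,-0.2],[0.0242,0.001,0.0006],60],[[30.5,13.9,-0.5],[0.0242,0.001,0.0006],60],[[30.5,13.8,-0.8],[0.0242,0.001,0.0006],60],[[30.5,13.8,-1.1],[0.0242,0.001,0.0006],60],[[30.5,13.8,-1.4],[0.0242,0.001,0.0006],60],[[30.5,13.7,-1.7],[0.0242,0.001,0.0006],60],[[30.5,13.6,-2.0],[0.0242,0.001,0.0006],60],[[30.5,13.6,-2.3],[0.0242,0.001,0.0006],60]]
dist 0.278 rot 0.218 y heading 27.0
[[[27.1,12.1,8.7],[0.0242,0.001,0.0006],60],[[27.1,12.3,8.4],[0.0242,0.001,0.0006],60],[[27.1,12.5,8.1],[0.0242,0.001,0.0006],60],[[27.1,12.6,7.9],[0.0242,0.001,0.0006],60],[[27.1,12.8,7.6],[0.0242,0.001,0.0006],60],[[27.1,13.0,7.3],[0.0242,0.001,0.0006],60],[[27.1,13.1,7.0],[0.0242,0.001,0.0006],60],[[27.1,13.3,6.7],[0.0242,0.001,0.0006],60],[[27.1,13.4,6.4],[0.0242,0.001,0.0006],60]]
```

Emit:
carry_out(
  deltas=[
    [[30.5,14,0],[0.024,0.001,0],60],
    [[30.5,14,0],[0.024,0.001,0],60],
    [[30.5,14,-0.5],[0.024,0.001,0],60],
    [[30.5,14,-1],[0.024,0.001,0],60],
    [[30.5,14,-1],[0.024,0.001,0],60],
    [[30.5,14,-1.5],[0.024,0.001,0],60],
    [[30.5,14,-1.5],[0.024,0.001,0],60],
    [[30.5,13.5,-2],[0.024,0.001,0],60],
    [[30.5,13.5,-2.5],[0.024,0.001,0],60],
  ],
)

```text
time: 12.4
ee_pos: [0.4543, -0.1077, 0.2496]
tcp_rot: [0.514, 0.851, 0.091, 0.061]
force: [1.0, 0.7, 0.7]
grip_width: 0.708
```

Emit:
carry_out(
  deltas=[
    [[27,12,8.5],[0.024,0.001,0],60],
    [[27,12,8.5],[0.024,0.001,0],60],
    [[27,12.5,8],[0.024,0.001,0],60],
    [[27,12.5,8],[0.024,0.001,0],60],
    [[27,13,7.5],[0.024,0.001,0],60],
    [[27,13,7.5],[0.024,0.001,0],60],
    [[27,13,7],[0.024,0.001,0],60],
    [[27,13,6.5],[0.024,0.001,0],60],
    [[27,13.5,6.5],[0.024,0.001,0],60],
    [[0,0,0],[0,0,0],60],
  ],
)

```text
time: 13.4
ee_pos: [0.4498, 0.1653, 0.1931]
tcp_rot: [0.516, 0.856, 0.0, 0.0]
force: [0.6, 0.0, 0.5]
grip_width: 0.701
```

```bash
python3 snap.py wrist6
python3 - <<'E'
from plan import *
s=arm.observe(); print(s["time"],s["q"].round(3),s["ee_pos"]); print(R.from_quat(s["tcp_rot"]).as_matrix().round(3))
c=dict(np.load("pics/wrist6.npz"));d=np.load("pics/wrist6.npy");P=cloud(c,d); 
q=P[:260].reshape(-1,3);q=q[~np.isnan(q[:,0])]
for z in((.084,.094),(.044,.054)):
    k=(q[:,2]>z[0])&(q[:,2]<z[1])&(np.hypot(q[:,0]-.453,q[:,1]-.162)<.04)
    (x,y),r=cv2.minEnclosingCircle((q[k,:2]*1000).astype(np.float32)); print(z,k.sum(),x,y,r,np.median(q[k,2]))
E
```

```text
13.45 [ 3.500e-01  1.780e-01 -1.730e-01  1.218e+00 -1.000e-03  1.435e+00] [0.44994897 0.16377948 0.19364083]
[[-0.467  0.884  0.002]
 [ 0.884  0.467 -0.   ]
 [-0.001  0.001 -1.   ]]
(0.084, 0.094) 1703 453.2238464355469 165.07199096679688 18.34617042541504 0.08690325054920811
(0.044, 0.054) 1207 453.298583984375 165.11459350585938 28.190141677856445 0.046717996561739535
```

View pics/wrist6.png

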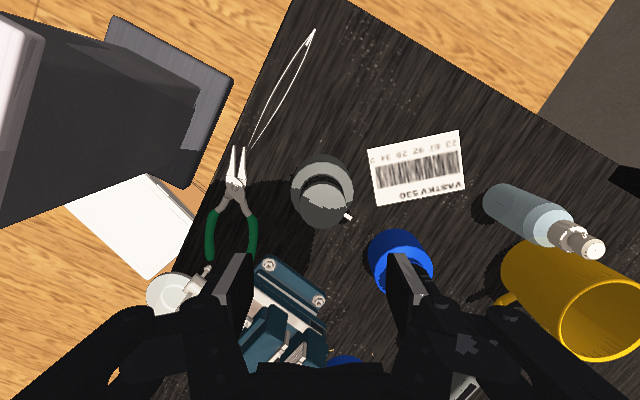

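```bash
python3 snap.py wrist7
python3 - <<'E'
from plan import *
s=arm.observe(); print(s["time"],s["ee_pos"])
c=dict(np.load("pics/wrist7.npz"));d=np.load("pics/wrist7.npy");P=cloud(c,d); 
q=P[:260].reshape(-1,3);q=q[~np.isnan(q[:,0])]
for z in((.084,.094),(.044,.054)):
    k=(q[:,2]>z[0])&(q[:,2]<z[1])&(np.hypot(q[:,0]-.453,q[:,1]-.162)<.04)
    (x,y),r=cv2.minEnclosingCircle((q[k,:2]*1000).astype(np.float32)); print(z,k.sum(),x,y,r,np.median(q[k,2]))
    if z[0]>.08: C=np.array([x/1000,y/1000,0])
h=math.radians(27);R1=orient(np.array([0,0,-1.]),np.array([math.cos(h),math.sin(h),0]))
rows(C+[0,0,.056],R1,6,60)
E
```

```text
13.5 [0.45009477 0.16279218 0.19415853]
(0.084, 0.094) 1684 453.11102294921875 165.04232788085938 18.27690315246582 0.08691315011148071
(0.044, 0.054) 1221 453.4039306640625 165.12448120117188 28.27884864807129 0.04663297315608527
dist 0.1382 rot 0.013 y heading 27.0
[[[0.1,0.6,23.0],[0.0004,0.0003,0.0022],60],[[0.1,0.6,23.0],[0.0004,0.0003,0.0022],60],[[0.1,0.6,23.0],[0.0004,0.0003,0.0022],60],[[0.1,0.6,23.0],[0.0004,0.0003,0.0022],60],[[0.1,0.6,23.0],[0.0004,0.0003,0.0022],60],[[0.1,0.6,23.0],[0.0004,0.0003,0.0022],60]]
```

Emit:
carry_out(
  deltas=[
    [[0,0.5,23],[0,0,0.002],60],
    [[0,0.5,23],[0,0,0.002],60],
    [[0,0.5,23],[0,0,0.002],60],
    [[0,0.5,23],[0,0,0.002],60],
    [[0,0.5,23],[0,0,0.002],60],
    [[0,0.5,22],[0,0,0.002],60],
    [[0,0,0],[0,0,0],60],
    [[0,0,0],[0,0,0],60],
  ],
)

```text
time: 14.3
ee_pos: [0.4538, 0.163, 0.0588]
tcp_rot: [0.523, 0.852, 0.001, 0.002]
force: [-0.2, -0.5, 0.3]
grip_width: 0.702
```

Run:
```python
from plan import *
s=arm.observe(); print(s["time"],s["ee_pos"],s["force"].round(1)); T=R.from_quat(s["tcp_rot"]).as_matrix()
print("cap offset in tool",(T.T@(np.array([.4531,.165,.056])-s["ee_pos"])*1000).round(1))
```

```text
14.3 [0.45384145 0.16301489 0.05882916] [-0.2 -0.5  0.3]
cap offset in tool [2.1 0.2 2.8]
```

Emit:
carry_out(
  deltas=[
    [[2,0,2],[0,0,0],60],
    [[0,0,0],[0,0,0],60],
    [[0,0,0],[0,0,0],25],
    [[0,0,0],[0,0,0],25],
    [[0,0,0],[0,0,0],25],
    [[0,0,0],[0,0,0],25],
    [[0,0,0],[0,0,0],25],
  ],
  force=80,
)

```text
time: 15.0
ee_pos: [0.4536, 0.1656, 0.0568]
tcp_rot: [0.523, 0.852, 0.002, 0.002]
force: [1.2, 0.8, 6.2]
grip_width: 0.394
```

Run:
```python
from plan import *
s=arm.observe(); print(s["time"],s["ee_pos"],s["force"].round(1),s["grip_width"]*85.4,s["q"].round(2)); T=R.from_quat(s["tcp_rot"]).as_matrix()
print("cap offset in tool",(T.T@(np.array([.4531,.165,.056])-s["ee_pos"])*1000).round(1), T.round(3))
```

```text
15.0 [0.45360986 0.1656464  0.05684746] [1.2 0.8 6.2] 33.608959036367146 [ 0.35  0.28 -0.41  0.88 -0.    1.45]
cap offset in tool [-0.3 -0.8  0.8] [[-0.453  0.891  0.006]
 [ 0.891  0.453  0.001]
 [-0.002  0.005 -1.   ]]
```

Emit:
carry_out(
  deltas=[
    [[0,0,-5],[0,0,0],25],
    [[0,0,-15],[0,0,0],25],
    [[0,0,-30],[0,0,0],25],
    [[0,0,-40],[0,0,0],25],
    [[0,0,-40],[0,0,0],25],
    [[0,0,-40],[0,0,0],25],
    [[0,0,-30],[0,0,0],25],
    [[0,0,0],[0,0,0],25],
  ],
)

```text
time: 15.8
ee_pos: [0.4534, 0.1658, 0.2603]
tcp_rot: [0.523, 0.852, 0.003, 0.004]
force: [0.6, 0.0, -0.7]
grip_width: 0.403
```

```bash
sed -i 's/O=np.array(.*/O=np.array([.5878,-.2946,.0958])/' plan.py
python3 - <<'E'
from plan import *
from scipy.spatial.transform import Slerp
s=arm.observe();print(s["time"],s["ee_pos"],s["force"],s["grip_width"]*85.4)
R0=R.from_quat(s["tcp_rot"]);R1=R.from_matrix(dial_or(0.0))
sl=Slerp([0,1],R.concatenate([R0,R1])); Rm=sl(.4).as_matrix(); pm=np.array([.46,-.07,.27])
rows(pm,Rm,9,25)
rows(O+n*.135,R1.as_matrix(),10,25,pm,Rm)
E
```

```text
15.8 [0.45341184 0.16582265 0.26026159] [ 0.63374657  0.03417436 -0.74381849] 34.410022921824435
dist 0.2361 rot 0.171 y heading 26.3
[[[-23.7,-11.2,-1.1],[-0.019,-0.0002,0.0014],25],[[-23.7,-11.2,-1.3],[-0.019,-0.0002,0.0014],25],[[-23.7,-11.1,-1.5],[-0.019,-0.0002,0.0014],25],[[-23.7,-11.0,-1.8],[-0.019,-0.0002,0.0014],25],[[-23.8,-11.0,-2.0],[-0.019,-0.0002,0.0014],25],[[-23.8,-10.9,-2.2],[-0.019,-0.0002,0.0014],25],[[-23.8,-10.8,-2.4],[-0.019,-0.0002,0.0014],25],[[-23.8,-10.7,-2.6],[-0.019,-0.0002,0.0014],25],[[-23.8,-10.7,-2.8],[-0.019,-0.0002,0.0014],25]]
dist 0.2654 rot 0.257 y heading 25.2
[[[-25.7,-5.1,4.4],[-0.0256,-0.0003,0.0018],25],[[-25.7,-5.1,4.3],[-0.0256,-0.0003,0.0018],25],[[-25.7,-5.2,4.2],[-0.0256,-0.0003,0.0018],25],[[-25.7,-5.2,4.1],[-0.0256,-0.0003,0.0018],25],[[-25.7,-5.3,3.9],[-0.0256,-0.0003,0.0018],25],[[-25.7,-5.3,3.8],[-0.0256,-0.0003,0.0018],25],[[-25.7,-5.4,3.7],[-0.0256,-0.0003,0.0018],25],[[-25.7,-5.4,3.5],[-0.0256,-0.0003,0.0018],25],[[-25.7,-5.5,3.4],[-0.0256,-0.0003,0.0018],25],[[-25.8,-5.5,3.3],[-0.0256,-0.0003,0.0018],25]]
```

Emit:
carry_out(
  deltas=[
    [[-24,-11,-1],[-0.019,0,0.001],25],
    [[-24,-11,-1.5],[-0.019,0,0.001],25],
    [[-24,-11,-1.5],[-0.019,0,0.001],25],
    [[-24,-11,-2],[-0.019,0,0.001],25],
    [[-24,-11,-2],[-0.019,0,0.001],25],
    [[-24,-11,-2],[-0.019,0,0.001],25],
    [[-24,-11,-2.5],[-0.019,0,0.001],25],
    [[-23.5,-10.5,-2.5],[-0.019,0,0.001],25],
    [[-23,-10.5,-3],[-0.019,0,0.001],25],
  ],
)

```text
time: 16.7
ee_pos: [0.4593, -0.0718, 0.2661]
tcp_rot: [0.525, 0.847, 0.074, 0.046]
force: [0.1, 0.3, -1.1]
grip_width: 0.4
```

Emit:
carry_out(
  deltas=[
    [[-25.5,-5,4.5],[-0.0256,0,0.002],25],
    [[-25.5,-5,4.5],[-0.0256,0,0.002],25],
    [[-25.5,-5,4],[-0.0256,0,0.002],25],
    [[-25.5,-5,4],[-0.0256,0,0.002],25],
    [[-25.5,-5,4],[-0.0256,0,0.002],25],
    [[-25.5,-5.5,4],[-0.0256,0,0.002],25],
    [[-25.5,-5.5,3.5],[-0.0256,0,0.002],25],
    [[-25.5,-5.5,3.5],[-0.0256,0,0.002],25],
    [[-25.5,-5.5,3],[-0.0256,0,0.002],25],
    [[0,0,0],[0,0,0],25],
  ],
)

```text
time: 17.7
ee_pos: [0.5277, -0.2948, 0.2175]
tcp_rot: [0.525, 0.827, 0.172, 0.105]
force: [0.4, 1.3, -1.8]
grip_width: 0.398
```

```bash
python3 st.py O
python3 - <<'E'
from plan import *
rows(O+n*.130,dial_or(0),2,25)
E
```

```text
t 17.7 q [-0.699  0.264 -0.073  1.063  0.369  0.463] w mm 34.0
a,u,h [np.float64(25.4), np.float64(2.0), np.float64(133.3)] F tool [1.  0.1 2. ] M tool [ 0.44  0.07 -0.01]
tool x as dial angle 0.001 z.n tilt 0.0325
dist 0.0257 rot 0.033 y heading 25.2
[[[-12.7,-1.0,1.6],[-0.0159,-0.0035,-0.0004],25],[[-12.7,-1.0,1.6],[-0.0159,-0.0035,-0.0004],25]]
```

Emit:
carry_out(
  deltas=[
    [[-12.5,-1,1.5],[-0.016,-0.0035,0],25],
    [[-12.5,-1,1.5],[-0.016,-0.0035,0],25],
    [[0,0,0],[0,0,0],25],
    [[0,0,0],[0,0,0],25],
  ],
)

```text
time: 18.1
ee_pos: [0.5385, -0.3155, 0.2162]
tcp_rot: [0.522, 0.825, 0.183, 0.117]
force: [0.3, 1.0, -1.7]
grip_width: 0.396
```

```bash
python3 st.py O; python3 snap.py wrist8; python3 snap.py top8 top;python3 snap.py scene8 scene
python3 - <<'E'
from h import *
crop(cv2.imread("pics/scene8.png"),340,130,500,270,4,"pics/c8s.png")
crop(cv2.imread("pics/top8.png"),350,80,510,235,4,"pics/c8t.png")
E
```

```text
t 18.1 q [-0.728  0.295 -0.046  1.047  0.4    0.438] w mm 33.8
a,u,h [np.float64(2.1), np.float64(2.4), np.float64(131.7)] F tool [ 0.8 -0.   1.8] M tool [ 0.47  0.01 -0.03]
tool x as dial angle -0.002 z.n tilt 0.0015
```

View pics/wrist8.png

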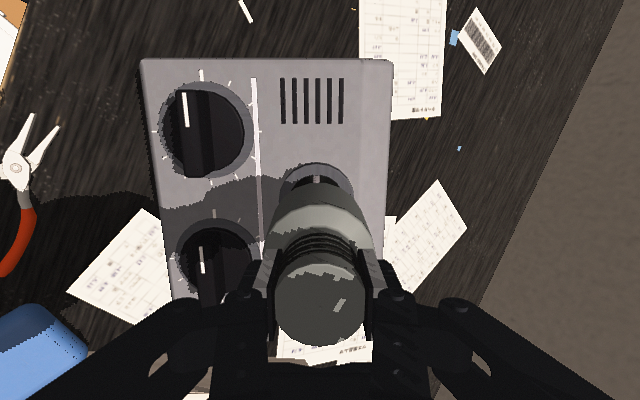

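View pics/c8s.png

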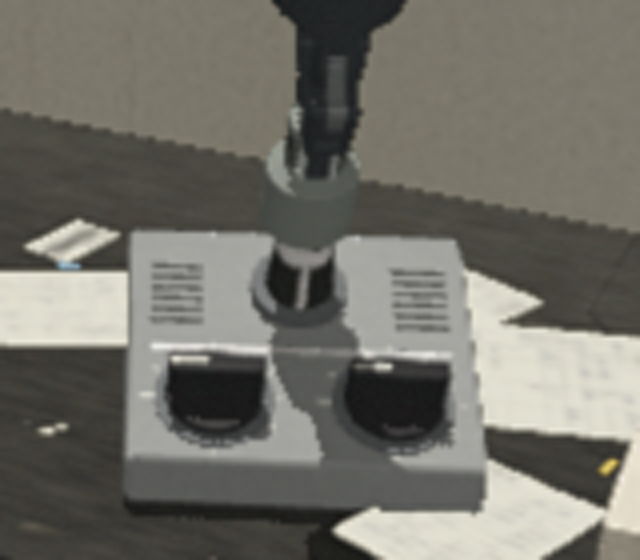

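View pics/c8t.png

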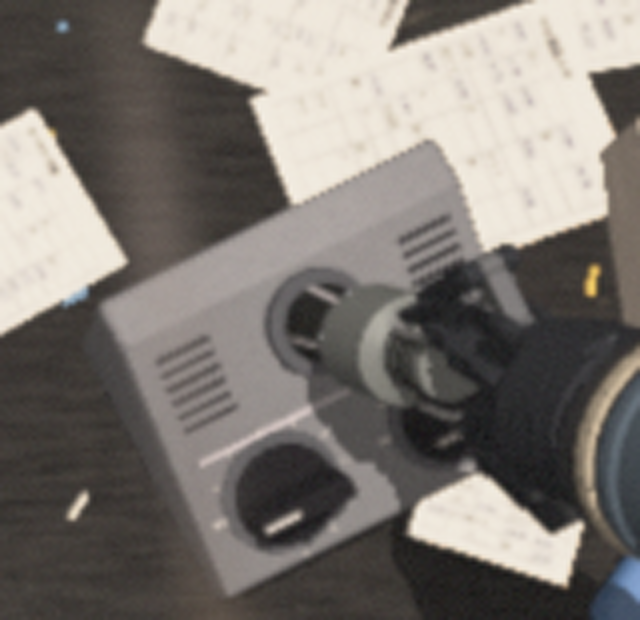

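```bash
cat > capfit.py <<'E'
import sys
from plan import *
from scipy.optimize import least_squares
def capfit(tag,Rt,p,off=(0,0,0)):
    c=dict(np.load(f"pics/{tag}.npz"));d=np.load(f"pics/{tag}.npy");P=cloud(c,d)
    q=P.reshape(-1,3);q=q[~np.isnan(q[:,0])]
    t=(q-p)@Rt*1000
    k=(np.hypot(t[:,0],t[:,1])<36)
    side=t[k&(t[:,2]>12)&(t[:,2]<52)&(np.hypot(t[:,0],t[:,1])>24)]
    f=lambda a:np.hypot(side[:,0]-a[0]-a[2]*side[:,2],side[:,1]-a[1]-a[3]*side[:,2])-29
    r=least_squares(f,[0,0,0,0],loss="soft_l1",f_scale=1)
    print(tag,"side pts",len(side),"axis x,y at tcp, slopes",r.x.round(3),"at mouth z=57",(r.x[:2]+57*r.x[2:]).round(2),"rms",np.sqrt((r.fun**2).mean()).round(2))
    top=t[k&(t[:,2]>-37)&(t[:,2]<-25)&(np.hypot(t[:,0],t[:,1])<19)]
    if len(top)>10:
        z0=np.median(top[:,2]); A=np.c_[top,];print("  top z",z0,len(top)); 
    s=t[k&(t[:,2]>0)&(t[:,2]<11)&(np.hypot(t[:,0],t[:,1])<27)]
    if len(s)>5: print("  step z",np.median(s[:,2]))
    m=t[k&(t[:,2]>45)&(t[:,2]<64)&(np.hypot(t[:,0]-r.x[0],t[:,1]-r.x[1])>26)]
    if len(m)>5: print("  mouth z max",np.percentile(m[:,2],[90,98]))
if __name__=="__main__":
    s=arm.observe(); Rt=R.from_quat(s["tcp_rot"]).as_matrix()
    for t in sys.argv[1:]: capfit(t,Rt,s["ee_pos"])
E
python3 capfit.py wrist8 top8 scene8
```

```text
wrist8 side pts 2106 axis x,y at tcp, slopes [-2.624 -0.828  0.034 -0.003] at mouth z=57 [-0.67 -0.98] rms 0.64
  top z -29.504734344527545 6835
  step z 9.449382053105358
  mouth z max [55.65634281 56.86616284]
top8 side pts 257 axis x,y at tcp, slopes [-3.974 -0.775  0.009 -0.004] at mouth z=57 [-3.47 -1.  ] rms 0.64
  top z -31.279833240213577 151
  step z 8.358221441819559
  mouth z max [54.86051321 56.07405307]
scene8 side pts 290 axis x,y at tcp, slopes [-1.907  0.358 -0.003 -0.045] at mouth z=57 [-2.08 -2.19] rms 1.54
  top z -29.326241784535327 18
  step z 8.869945873492913
  mouth z max [55.95795731 57.77268252]
```

Emit:
carry_out(
  deltas=[
    [[-1.4,-1.4,0],[0,0,0],25],
    [[0,0,8],[0,0,0],25],
    [[0,0,8],[0,0,0],25],
    [[0,0,8],[0,0,0],25],
    [[0,0,8],[0,0,0],25],
    [[0,0,4],[0,0,0],25],
    [[0,0,0],[0,0,0],25],
    [[0,0,0],[0,0,0],25],
  ],
  force=100,
)

```text
time: 19.05
ee_pos: [0.5519, -0.3109, 0.1832]
tcp_rot: [0.522, 0.825, 0.183, 0.117]
force: [0.6, -0.0, -0.9]
grip_width: 0.396
```

```bash
python3 st.py O; python3 snap.py wrist9; python3 snap.py top9 top;python3 capfit.py wrist9 top9;  python3 - <<'E'
from h import *
crop(cv2.imread("pics/top9.png"),350,80,510,235,4,"pics/c9t.png")
E
```

```text
t 19.05 q [-0.706  0.321 -0.096  0.962  0.396  0.461] w mm 33.8
a,u,h [np.float64(0.5), np.float64(1.2), np.float64(95.9)] F tool [-0.3  0.1  1.1] M tool [0.44 0.02 0.  ]
tool x as dial angle -0.002 z.n tilt 0.0018
wrist9 side pts 2197 axis x,y at tcp, slopes [-2.331 -0.654  0.038  0.   ] at mouth z=57 [-0.15 -0.63] rms 0.74
  top z -29.388697358643974 6819
  step z 9.385037792724322
  mouth z max [55.78395839 56.98047317]
top9 side pts 235 axis x,y at tcp, slopes [-4.058e+00 -7.970e-01  1.400e-02 -2.000e-03] at mouth z=57 [-3.24 -0.9 ] rms 0.63
  top z -31.398055260133216 127
  step z 8.537752708664478
  mouth z max [55.16978764 56.5301188 ]
```

View pics/wrist9.png

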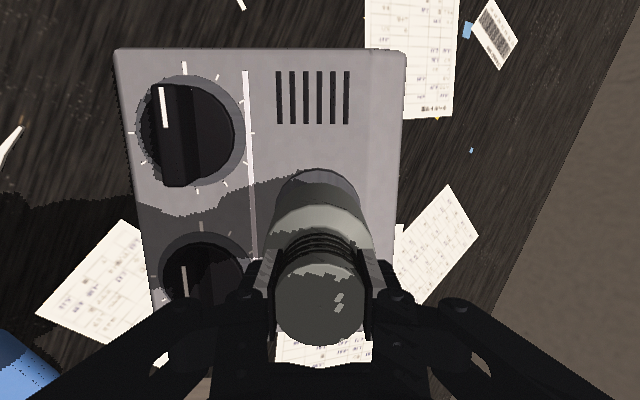

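View pics/c9t.png

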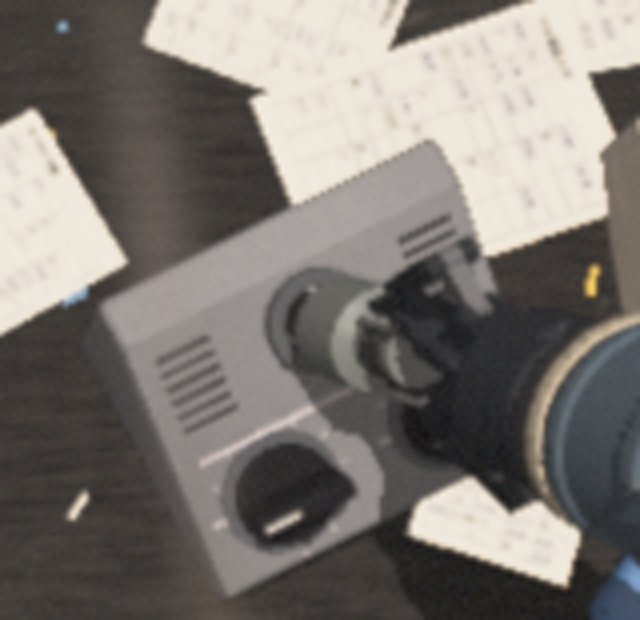

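The mouth has cleared the spigot tip with no contact force. Continuing down.

Emit:
carry_out(
  deltas=[
    [[-0.4,-0.6,4],[0,0,0],25],
    [[0,0,4],[0,0,0],25],
    [[0,0,4],[0,0,0],25],
    [[0,0,4],[0,0,0],25],
    [[0,0,0],[0,0,0],25],
  ],
)

```text
time: 19.65
ee_pos: [0.5578, -0.3083, 0.1678]
tcp_rot: [0.522, 0.825, 0.183, 0.117]
force: [1.1, 1.1, -0.4]
grip_width: 0.402
```

```bash
python3 st.py O
```

```text
t 19.65 q [-0.696  0.334 -0.117  0.924  0.394  0.471] w mm 34.3
a,u,h [np.float64(0.4), np.float64(0.5), np.float64(79.2)] F tool [0.5 1.2 1. ] M tool [0.04 0.11 0.03]
tool x as dial angle -0.002 z.n tilt 0.0014
```

Emit:
carry_out(
  deltas=[
    [[0,0,2],[0,0,0],25],
    [[0,0,2],[0,0,0],25],
    [[0,0,2],[0,0,0],25],
    [[0,0,0],[0,0,0],25],
  ],
)

```text
time: 20.05
ee_pos: [0.56, -0.3075, 0.1629]
tcp_rot: [0.522, 0.825, 0.183, 0.117]
force: [0.7, 2.6, -0.2]
grip_width: 0.395
```

```bash
python3 st.py O
```

```text
t 20.05 q [-0.693  0.339 -0.124  0.911  0.393  0.476] w mm 33.8
a,u,h [np.float64(0.2), np.float64(0.6), np.float64(73.7)] F tool [2.  1.5 0.9] M tool [-0.03  0.58  0.01]
tool x as dial angle -0.002 z.n tilt 0.0018
```

Emit:
carry_out(
  deltas=[
    [[0,0,1.5],[0,0,0],25],
    [[0,0,1.5],[0,0,0],25],
    [[0,0,0],[0,0,0],25],
  ],
)

```text
time: 20.35
ee_pos: [0.5611, -0.307, 0.1604]
tcp_rot: [0.522, 0.825, 0.183, 0.117]
force: [-2.6, 2.4, 3.7]
grip_width: 0.394
```

```bash
python3 st.py O
```

```text
t 20.35 q [-0.691  0.341 -0.128  0.904  0.393  0.478] w mm 33.6
a,u,h [np.float64(0.1), np.float64(0.6), np.float64(70.9)] F tool [ 3.2  0.4 -3.9] M tool [ 0.15  0.78 -0.03]
tool x as dial angle -0.002 z.n tilt 0.002
```

Emit:
carry_out(
  deltas=[
    [[0.4,0,1.5],[0,0,0],25],
    [[0,0,1.5],[0,0,0],25],
    [[0,0,0],[0,0,0],25],
  ],
)

```text
time: 20.65
ee_pos: [0.5621, -0.3064, 0.1579]
tcp_rot: [0.522, 0.825, 0.183, 0.117]
force: [-4.5, 0.8, 6.3]
grip_width: 0.398
```

```bash
python3 st.py O
```

```text
t 20.65 q [-0.689  0.343 -0.132  0.897  0.392  0.48 ] w mm 34.0
a,u,h [np.float64(0.3), np.float64(0.6), np.float64(68.2)] F tool [ 2.6 -0.7 -7.3] M tool [ 0.29  0.67 -0.04]
tool x as dial angle -0.002 z.n tilt 0.0025
```

Emit:
carry_out(
  deltas=[
    [[0,0,1.5],[0,0,0],25],
    [[0,0,0],[0,0,0],25],
  ],
)

```text
time: 20.85
ee_pos: [0.5626, -0.3065, 0.1575]
tcp_rot: [0.522, 0.825, 0.182, 0.118]
force: [-14.0, 1.0, 18.8]
grip_width: 0.397
```

```bash
python3 st.py O
```

```text
t 20.85 q [-0.688  0.343 -0.133  0.894  0.392  0.481] w mm 33.9
a,u,h [np.float64(-0.0), np.float64(0.8), np.float64(67.7)] F tool [  6.8  -3.1 -22.2] M tool [0.98 1.48 0.04]
tool x as dial angle -0.002 z.n tilt 0.0034
```

Emit:
carry_out(
  deltas=[
    [[0,0,0.7],[0,0,0],25],
    [[0,0,0],[0,0,0],25],
    [[0,0,0],[0,0,0],25],
  ],
)

```text
time: 21.15
ee_pos: [0.5627, -0.3066, 0.1573]
tcp_rot: [0.523, 0.824, 0.182, 0.118]
force: [-21.0, 0.6, 27.1]
grip_width: 0.395
```

```bash
python3 st.py O; python3 snap.py wrist10; python3 snap.py scene10 scene; python3 capfit.py wrist10 scene10
python3 - <<'E'
from h import *
crop(cv2.imread("pics/scene10.png"),340,130,500,270,4,"pics/c10s.png")
E
```

```text
t 21.15 q [-0.688  0.343 -0.134  0.893  0.391  0.482] w mm 33.7
a,u,h [np.float64(-0.2), np.float64(0.8), np.float64(67.5)] F tool [  9.3  -5.5 -32.5] M tool [1.4  2.06 0.07]
tool x as dial angle -0.002 z.n tilt 0.004
wrist10 side pts 1979 axis x,y at tcp, slopes [-1.774 -0.45   0.036 -0.003] at mouth z=57 [ 0.3  -0.64] rms 0.47
  top z -29.77289384034935 6787
  step z 9.220690519820884
  mouth z max [60.00803164 63.16275198]
scene10 side pts 254 axis x,y at tcp, slopes [-1.15   0.078 -0.003 -0.033] at mouth z=57 [-1.29 -1.79] rms 1.43
  top z -28.853738532151652 15
  step z 8.857720593478138
  mouth z max [62.20355497 63.55305999]
```

View pics/c10s.png

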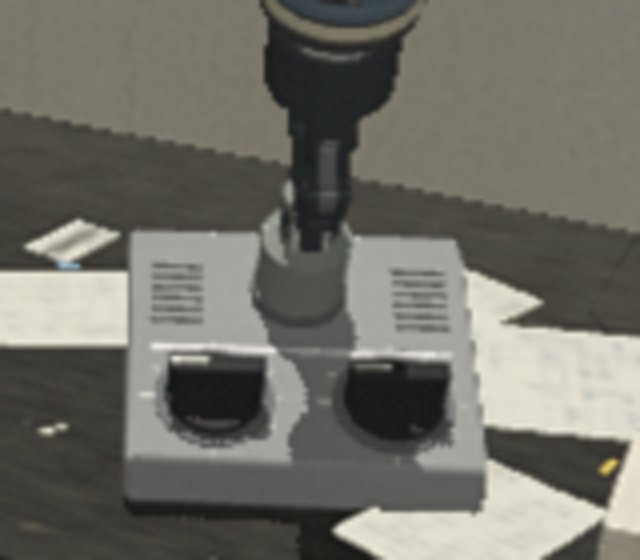

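View pics/wrist10.png

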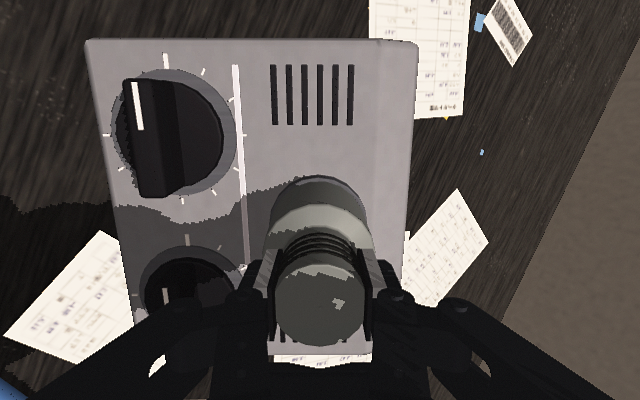

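Emit:
carry_out(
  deltas=[
    [[0.6,-0.3,-1.5],[0,0,0],25],
    [[0,0,0],[0,0,0],25],
  ],
)

```text
time: 21.45
ee_pos: [0.5621, -0.3062, 0.1576]
tcp_rot: [0.522, 0.825, 0.183, 0.118]
force: [-6.3, 0.2, 11.9]
grip_width: 0.395
```

```bash
python3 st.py O
```

```text
t 21.45 q [-0.688  0.342 -0.134  0.894  0.392  0.481] w mm 33.7
a,u,h [np.float64(0.5), np.float64(0.6), np.float64(67.9)] F tool [  2.8  -0.  -13.2] M tool [ 0.14  0.54 -0.02]
tool x as dial angle -0.003 z.n tilt 0.0034
```

Emit:
carry_out(
  deltas=[
    [[0,0,0],[0,0,0],45],
    [[0,0,0],[0,0,0],65],
    [[0,0,0],[0,0,0],65],
    [[0,0,0],[0,0,0],65],
    [[0,0,-10],[0,0,0],65],
    [[0,0,-20],[0,0,0],65],
    [[0,0,-30],[0,0,0],65],
    [[0,0,-25],[0,0,0],65],
    [[0,0,0],[0,0,0],65],
    [[0,0,0],[0,0,0],65],
  ],
)

```text
time: 22.45
ee_pos: [0.5292, -0.3213, 0.2345]
tcp_rot: [0.522, 0.825, 0.183, 0.118]
force: [0.0, -0.4, 0.1]
grip_width: 0.757
```

```bash
python3 st.py O; python3 snap.py wrist11; python3 snap.py top11 top; python3 wr.py wrist11 300
cat > capchk.py <<'E'
import sys
from plan import *
from scipy.optimize import least_squares
Or=O
for tag in sys.argv[1:]:
    c=dict(np.load(f"pics/{tag}.npz"));d=np.load(f"pics/{tag}.npy");P=cloud(c,d)
    q=P.reshape(-1,3);q=q[~np.isnan(q[:,0])]-Or
    t=np.stack([q@yw,q@up,q@n],1)*1000; rr=np.hypot(t[:,0],t[:,1])
    b=(rr>45)&(rr<75)&(abs(t[:,2])<5); b&=t[:,1]>-40; h0=np.median(t[b,2]); print(tag,"panel h offset",h0)
    k=rr<36
    s=t[k&(t[:,2]-h0>14)&(t[:,2]-h0<56)&(rr>24)]
    f=lambda a:np.hypot(s[:,0]-a[0]-a[2]*(s[:,2]-10),s[:,1]-a[1]-a[3]*(s[:,2]-10))-29
    r=least_squares(f,[0,0,0,0],loss="soft_l1",f_scale=.7); print(" skirt n",len(s),"mouth xy",r.x[:2].round(2),"slope",r.x[2:].round(3))
    tp=t[(rr<19)&(t[:,2]-h0>92)&(t[:,2]-h0<106)]
    if len(tp)>20:
        (x,y),R_=cv2.minEnclosingCircle(tp[:,:2].astype(np.float32)); A=np.linalg.lstsq(np.c_[tp[:,:2],np.ones(len(tp))],tp[:,2],rcond=None)[0]
        print(" top n",len(tp),"centre",round(x,1),round(y,1),round(R_,1),"h over panel (exp 98)",(np.median(tp[:,2])-h0).round(2),"slopes",A[:2].round(3))
E
python3 capchk.py wrist11 top11
```

```text
t 22.45 q [-0.747  0.284 -0.015  1.096  0.403  0.418] w mm 64.7
a,u,h [np.float64(0.8), np.float64(0.3), np.float64(152.9)] F tool [-0.3 -0.1 -0.1] M tool [ 0.38  0.   -0.01]
tool x as dial angle -0.002 z.n tilt 0.0031
tilt 24.81 yaw 25.07 plane n.m -0.08407202533623623 [-0.3801 -0.1778  0.9077]
panel rect [-20.8  -1.4] [177.8 216. ] 89.83
L exp [ 33. -43.] bar mm 1555 [ 33.5 -43.1] [15.2 58.6] 89.9 h 0.03833456920058466
  pca mean [ 0.0345 -0.0427] angle 3.1390926718679415
  base on panel [ 0.4933 -0.2783  0.0594]
  skirt (array([ 33.6, -43.2,  31. ]), 'h', np.float64(0.0096), 'base', array([ 0.4932, -0.2783,  0.0594]))
R exp [-76.8 -42.6] bar mm 608 [-63.4 -42.6] [14.9 34.5] 88.6 h 0.03832899759153123
  pca mean [-0.0614 -0.0426] angle 0.03903542519471697
  base on panel [ 0.5347 -0.3659  0.0596]
  skirt (array([-76.1, -42.7,  31. ]), 'h', np.float64(0.0094), 'base', array([ 0.54  , -0.3774,  0.0596]))
tip (array([-21. ,  43.8,  28.5]), 'h', np.float64(0.055), 'base', array([ 0.5879, -0.2943,  0.0959]))
collar (array([-18.8,  44.3,  30.7]), 'h', np.float64(0.0097), 'base', array([ 0.5873, -0.2921,  0.0961]))
wrist11 panel h offset -0.11800267231024616
 skirt n 757 mouth xy [-0.08  0.44] slope [-0.024 -0.006]
 top n 2578 centre 0.1 0.6 18.4 h over panel (exp 98) 97.98 slopes [-0.014 -0.005]
top11 panel h offset 1.1299403233588987
 skirt n 231 mouth xy [-2.87  0.07] slope [-0.011 -0.009]
 top n 236 centre -1.6 1.5 18.1 h over panel (exp 98) 98.55 slopes [-0.058 -0.019]
```

View pics/wrist11.png

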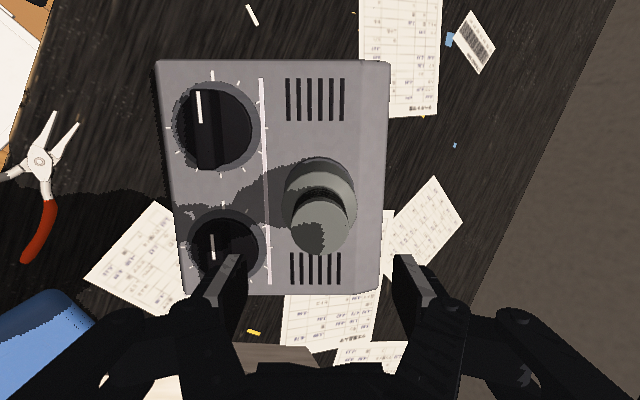

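Run:
```python
from h import *
c=dict(np.load("pics/top11.npz"));P=cloud(c,np.load("pics/top11.npy"))
for n in ["nozzle_centre","glue_centre"]:
    for r in arm.silhouettes("top",n)[:1]:
        q=P[r["pixels"]];q=q[~np.isnan(q[:,0])];top=q[q[:,2]>np.percentile(q[:,2],95)-.006];print(n,np.round(r["pixel"]),top.mean(0).round(4))
s=arm.observe();print(s["time"],s["force"].round(2))
arm.finish_job()
```

```text
nozzle_centre [279. 146.] [0.6462 0.0555 0.0945]
glue_centre [365. 248.] [ 0.3822 -0.152   0.0641]
22.65 [ 0.19 -0.85  0.11]
the job is handed in; nothing more can be done
```

I turned both dials fully anticlockwise to their stops, pressed the grey dust cap home on the outlet, released it, backed off about 85 mm and handed the job in at 22.65 s. The hand-in reports no verdict.

- **Dials:** each showed a clear stop torque of about 0.65–0.7 N m. With both bars in full view after turning, they measured about 0.00 rad. In the last wrist picture the left bar still read 0.00. The right read 0.04, but the gripper hid part of it, so that value is less certain.
- **Cap:** it went home with a sharp force rise (22 N, then a deliberate 32 N). After release the wrist camera put its top 98.0 mm above the panel (98 expected), its mouth within about 0.5 mm of the axis, and its tilt at about 0.025 rad.
- **Disagreement:** the top camera put the cap's mouth 2.9 mm to the side. That camera also read the bench and the dials 1.5–2 mm off from the wrist camera, so I trusted the wrist values.
- **Nozzle and glue bottle:** in the last top picture both were within 2 mm of where they started. The force on the arm was about zero.

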